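Take the lower coil out of a demountable transformer for measuring

TASK

The wide coil at the bottom of the transformer's two-coil leg is wanted for measuring: lift the iron yoke and then the small coil above it off onto the grey mat, take the wide coil out from under them and set it flat in the middle of the white plate of the test fixture. Then put the small coil back on the same leg, all the way down, and lay the yoke back centred and square across the tops of both legs. Leave the tall coil on its leg and do not shift the screwdriver, the side cutters or the breadboard.

Things in the scene. Friction and masses are not known exactly. Their poses are not given: they have to be found in the camera images.
- yoke_mid (a point): Iron yoke: plain laminated steel-grey bar 100 x 24 x 24 mm, 0.44 kg, long along its own x, lying loose across the tops of the transformer's two legs at the start. This point is its centre. Grip it across its 24 mm width at mid-length (the coils below leave a gap 28 mm wide there).
- small_coil_mid (a point): Small coil: square copper-wound bobbin, white flanges, 48 x 48 mm, 24 mm high, 0.1 kg, with a 34 mm square hole right through (5 mm play each side of the 24 mm leg); a socket panel 26 mm wide stands 9 mm out on its +x side. It starts on top of the wide coil, its x roughly along the core's. This point is its centre, half-way up, z along the hole. Grip it across its own y.
- wide_coil_mid (a point): Wide coil, the one wanted: square copper-wound bobbin, white flanges, 62 x 62 mm, 24 mm high, 0.2 kg, same hole; a socket panel 40 mm wide stands 13 mm out on its +x side. It starts lowest on the leg, seen from above as a wider rim under the small coil. This point is its centre, half-way up. Grip it across its own y, in its upper half: the bare leg stands 28 mm above its top.
- tall_coil_mid (a point): Tall coil, alone on the other leg: 48 x 48 mm and 48 mm high, same hole and a small panel on its +x side. It stays where it is. This point is its centre, half-way up.
- core_seat (a point): Fixed laminated U-core, its bottom bar flush in a grey cradle (128 x 52 mm) that carries the coils. This point: midway between the legs, level with their tops, 86 mm above the table; x along the U. Legs 24 x 24 x 52 mm, centred 38 mm to either side: two coils on the +x leg, the tall one on the -x leg. The small coil fully down has its centre 40 mm below this point, the seated yoke 12 mm above.
- plate_top (a point): Component test fixture: a flat grey case 18 mm high with a white insulating plate 104 x 100 mm on it. This point is the middle of the plate, on its upper face, 22 mm above the table. Two brass binding posts, 18 mm high, stand 74 mm from it in its +x direction, 30 mm to either side.
- mat: Grey antistatic mat lying fixed on the table, 180 (x) x 240 (y) x 3 mm; the origin is the middle of its underside. The yoke and the small coil are set aside on it. The screwdriver lies along its +x edge.
- screwdriver: Screwdriver, 150 mm long, handle about 25 mm thick, lying on the mat along the mat's y about 70 mm from its middle towards +x. Bystander. The origin is near its middle.
- cutters: Side cutters with black handles lying on the table, about 150 mm long, 15 mm thick. Bystander. The origin is near the middle, on the table.
- breadboard: White breadboard with small parts lying on the table, 55 x 165 x 17 mm. Bystander. The origin is the middle of its underside.
Mind the look-alikes: they are no part of the job. Leave any green look-alike of the part that bears tall_coil_mid alone. Of the things that look like the part that bears yoke_mid, the larger one is meant.

How it is judged (in metres and radians):
On the way, in this order (a step that is already met when the one before it is completed fails the run):
1. the yoke and the small coil both lie on the mat, let go, the coil flat (x of yoke_mid in the frame of mat between -0.085 and 0.085 m and y of yoke_mid in the frame of mat between -0.115 and 0.115 m and height (world z) of yoke_mid between 0.011 and 0.019 m and x of small_coil_mid in the frame of mat between -0.085 and 0.085 m and y of small_coil_mid in the frame of mat between -0.115 and 0.115 m and height (world z) of small_coil_mid between 0.011 and 0.019 m and angle between small_coil_mid's own z axis and vertical below 0.12 rad and contact force between the fingers and yoke below 0.2 N and linear speed of each of yoke, small_coil below 0.02 m/s and contact force between the fingers and small_coil below 0.2 N), for 0.2 s.
2. the wide coil lies flat in the middle of the test fixture's plate, let go (horizontal distance between wide_coil_mid and plate_top below 0.015 m and z of wide_coil_mid in the frame of plate_top between 0.008 and 0.016 m and angle between wide_coil_mid's own z axis and vertical below 0.12 rad and contact force between the fingers and wide_coil below 0.2 N and linear speed of wide_coil below 0.02 m/s), for 0.2 s.
3. the small coil is back on its leg, all the way down, let go, before the yoke (x of small_coil_mid in the frame of core_seat between 0.029 and 0.047 m and y of small_coil_mid in the frame of core_seat between -0.009 and 0.009 m and z of small_coil_mid in the frame of core_seat between -0.044 and -0.036 m and angle between small_coil_mid's own z axis and vertical below 0.12 rad and contact force between the fingers and small_coil below 0.2 N and linear speed of small_coil below 0.02 m/s), for 0.2 s.
At the end, for the whole second after the job is handed in: Wide coil flat on the plate within 15 mm of its middle; small coil on its old leg, down to 4 mm, upright; tall coil still down on its leg; yoke resting on both leg tops, centre within 10 mm, within 8 degrees of square. All released and at rest (all of step 2 and all of step 3 and x of tall_coil_mid in the frame of core_seat between -0.047 and -0.029 m and y of tall_coil_mid in the frame of core_seat between -0.009 and 0.009 m and z of tall_coil_mid in the frame of core_seat between -0.032 and -0.024 m and angle between tall_coil_mid's own z axis and vertical below 0.12 rad and horizontal distance between yoke_mid and core_seat below 0.01 m and z of yoke_mid in the frame of core_seat between 0.008 and 0.016 m and angle between the x axis of yoke_mid and the x axis of core_seat, either way round below 0.14 rad and contact force between the fingers and tall_coil below 0.2 N and linear speed of each of tall_coil, yoke below 0.02 m/s and contact force between the fingers and yoke below 0.2 N); the robot touches nothing.
It fails at once if the tall coil is lifted or tipped (distance of tall_coil_mid from where it was at the start of the episode above 0.018 m or angle between tall_coil_mid's own z axis and vertical above 0.3 rad).
It fails at once if the screwdriver, the side cutters or the breadboard is shifted by more than 25 mm (distance of any of screwdriver, cutters, breadboard from where it was at the start of the episode above 0.025 m).
It also fails if it takes over 128 s, if anything falls off the work surface, if the arm or the gripper's body presses on something with over 40 N, if the wrist force passes 120 N, or if a joint passes its speed limit or range.

ROBOT

A 6-joint arm with a two-finger parallel gripper is mounted at the origin on the work surface. World frame = base frame: x ahead of the robot, y to its left, z up, the work surface at z = 0. Lengths are in m, angles in degrees, forces in N, time in s.
With the tool pointing down it reaches from about 0.2 to 0.875 m from the base axis. Payload 3.4 kg.
Tool frame: the origin (TCP) lies at the very end of the fingers, on their centre line; the grasp point (between the pads) lies 19 mm behind it; z points along the fingers, y is the line along which they close (so a half turn about z gives the same grasp; the last joint's range is limited). The gripper opens to 94 mm and grips with 3 to 60 N. Pads are 16 mm wide; open, the fingers measure 119 mm over their backs; the gripper's body (75 mm by 177 mm) begins 78 mm behind the grasp point.
Start: joints at [-76.891, 15.808, 86.224, -0, 77.962, -6.933], TCP at [0.197, -0.54, 0.205] pointing down, gripper open.
Joint ranges: [-165.64, 165.64], [-43.16, 119.46], [12.63, 154.43], [-67.54, 247.53], [6.08, 155.33], [-154.97, 154.97]. Speed limits (degrees/s): [147.25, 147.25, 180, 180, 180, 180].

INTERFACE

Orientations are given as a 3x3 rotation matrix whose columns are the frame's x, y, z axes.
In Python, from plant import observe, grab_frame, camera_params, close_job gives the robot as it stands.
- The arm moves only by the tool move_arm, never from a script. Its argument "deltas" is text: rows parted by semicolons, each of 7 numbers parted by spaces: the shift along the tool's x, y, z as a fraction of full scale, then the turn, a rotation vector about the tool's x, y, z as a fraction of full scale, then the opening, from 0 (shut) to 1 (fully open). In form: dx dy dz ax ay az hand; .... A call has 1 to 5 rows; each row is the pose to reach, as a shift and turn from the pose commanded when the call began, along the tool's axes at that moment; what a row does not reach only later rows make up. Full scale, the value 1, is 120 mm for a shift and 60 degrees for a turn. A row lasts 1/10 s, in which the tool goes at most 50 mm and 8.59 degrees, less where a joint would pass 70% of its speed; a pose out of reach is approached as far as the arm can. A call with a number of a shift or a turn outside -1 to 1 is refused whole. A call with a gripper value outside its range is refused whole. The fingers move at their own pace and stop on an object; the grip force is fixed at half the most. Time passes only in rows, so rows that repeat a pose let the fingers close. It gives the time, the measured TCP pose, the force, the opening and the grip force at its end, in the units of the state.
- observe(): the state, without advancing time (a new reading comes with each control period).
- grab_frame(name): name is "scene" or "top" or "wrist"; returns (picture, depth): 480x640x3 uint8, red, green, blue; 480x640 float32, m along the optical axis (not along the pixel's ray), 0 where there is no reading.
- camera_params(name): a dict with "fx", "fy", "cx", "cy" (pixels), "R" (3x3) and "t" (3): a world point X has camera coordinates R X + t. Camera axes: x right, y down, z forward; pixel columns grow to the right and rows downward; lengths in m; the calibration is good to about 2 mm. A picture is of the moment at which its call begins: read the wrist's pose just before it. camera_params takes no time and is no camera call; for the wrist camera it gives the pose at the moment of the call.
- close_job(): hands the job in; it is judged then, once.
The state is a dict: "clock": time; "qpos": joint angles; "qd": joint speeds; "effort": joint torques, N m; "tcp_pos": TCP position; "tcp_rot": TCP orientation; "contact_force": force on the tool from outside, world axes, zero at the start; "ft_torque": the same for the moment, N m; "width": finger opening in m; "finger_force": force on a finger pad.
Only numpy, scipy, OpenCV 4.12 (cv2) and the standard library are available. Lean on these libraries where they do the work, as an engineer would, in place of code of your own. Each camera call takes 0.05 s, during which the arm holds its last target. There are 200 camera calls.

## Working session

There is one attempt and no reset: what is moved stays moved. The work goes in short steps, Python scripts to look and compute and a tool call to move; the robot and the scene stay as the last step left them, time stands still between calls to the robot, and variables do not carry over. Pictures are saved under pics/ and viewed, at most 14 in all, crops included, and the job is handed in when it is done.

Besides the shell and the picture viewer there is one more tool, called after "Request:" as a command line: name --argument value ..., lists and objects as JSON in quotes. move_arm: Moves the arm, as the interface text tells. Its arguments: {"type":"object","properties":{"deltas":{"type":"string"}},"required":["deltas"]}

```bash
mkdir -p pics; cat > h.py <<'E'
import numpy as np,cv2
from plant import *
def shot(n,f):
    c=camera_params(n);p,d=grab_frame(n);cv2.imwrite(f'pics/{f}.png',p[:,:,::-1]);np.savez(f'pics/{f}.npz',p=p,d=d,**{k:np.array(v) for k,v in c.items()});return p,d,c
def cloud(f):
    z=np.load(f'pics/{f}.npz');d=z['d'];v,u=np.mgrid[:480,:640]
    P=np.stack([(u-z['cx'])/z['fx']*d,(v-z['cy'])/z['fy']*d,d],-1)
    W=(P-z['t'])@z['R'];W[d==0]=np.nan;return W,z['p']
E
python3 -c "
from h import *
for n in ['scene','top']:
  p,d,c=shot(n,n+'0');print(n,-np.array(c['R']).T@np.array(c['t']),c['fx'])
s=observe();print(s['clock'],s['tcp_rot'],s['width'])
"
```

```text
scene [1.01823491 0.10315711 0.92532387] 468.24865749505557
top [ 0.42465858 -0.04202776  0.97383561] 459.2931018637279
0.1 [[ 9.39437673e-01  3.42719609e-01 -3.57265315e-04]
 [ 3.42719743e-01 -9.39436444e-01  1.53179350e-03]
 [ 1.89347612e-04 -1.56146640e-03 -9.99998763e-01]] 0.09363167807073386
```

View pics/top0.png

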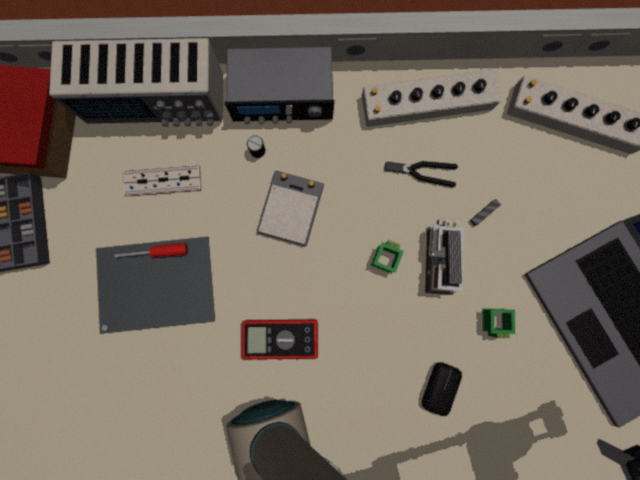

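View pics/scene0.png

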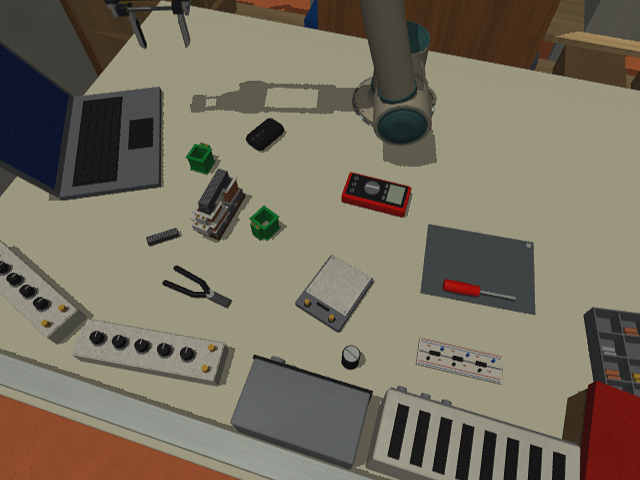

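Top view: the core with its yoke is at about (445,258), the plate at (290,208), the mat at (155,285) with the screwdriver at (150,252). The cutters are at (420,172), the breadboard at (162,180), and the green look-alikes at (388,257) and (499,322).

```bash
python3 -c "
from h import *
W,p=cloud('top0')
def rect(m,name):
    pts=W[m][:,:2]*1000
    r=cv2.minAreaRect(pts.astype(np.float32));print(name,len(pts),np.round(r[0],1),np.round(r[1],1),round(r[2],1),'z',np.round(np.nanmedian(W[m][:,2]),4),'mean',np.round(pts.mean(0),1))
v,u=np.mgrid[:480,:640]
def box(a,b,c,d):return (u>=a)&(u<b)&(v>=c)&(v<d)
Z=W[...,2]
rect(box(410,480,215,305)&(Z>.099)&(Z<.125),'yoke')
rect(box(410,480,215,305)&(Z>.02)&(Z<.1),'core')
rect(box(250,330,165,250)&(Z>.019)&(Z<.0245),'plate')
br=p.astype(int).sum(2);sat=p.max(2).astype(int)-p.min(2)
rect(box(250,330,165,250)&(Z>.0265)&(Z<.06),'posts')
m=box(90,220,230,340)&(br<260)&(Z<.02)&(Z>-.01)
m=cv2.morphologyEx(m.astype(np.uint8),cv2.MORPH_OPEN,np.ones((5,5)))>0
rect(m,'mat')
rect(box(90,220,230,340)&(sat>90)&(Z<.05),'handle')
a=cv2.imread('pics/top0.png')[205:315,400:490];b=cv2.imread('pics/scene0.png')[155:250,180:260]
a=cv2.resize(a,(470,574),interpolation=cv2.INTER_CUBIC);b=cv2.resize(b,None,fx=4,fy=4,interpolation=cv2.INTER_CUBIC)
o=np.zeros((574,800,3),np.uint8);o[:,:470]=a;o[:380,480:800]=b;cv2.imwrite('pics/crop.png',o)
"
```

```text
yoke 753 [ 493.  -305.3] [25.7 99. ] 87.8 z 0.1105 mean [ 492.5 -304. ]
core 1642 [ 514.2 -312.6] [ 92.3 184. ] 67.1 z 0.0624 mean [ 497.4 -295.8]
plate 2348 [612.2   7.7] [109.1 139.1] 73.2 z 0.0222 mean [607.5   9.4]
posts 99 [609.8   6.8] [ 92.5 129.9] 73.4 z 0.0281 mean [626.6  -2. ]
mat 8926 [456.4 295.3] [178.9 240.5] 4.7 z 0.0043 mean [450.6 294.9]
handle 325 [526.4 261.6] [19.8 72. ] 4.7 z 0.0284 mean [526.4 260.7]
```

View pics/crop.png

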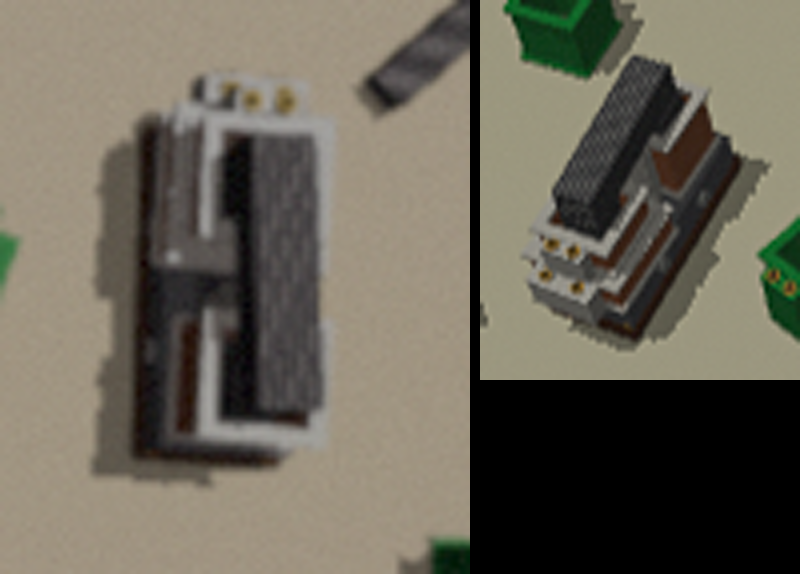

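The two-coil leg is the far end (+x; gold-socket panels at top of the crop, about (255,95)). The tall coil is at the near end, and the yoke lies at about -2° yaw. I'm moving above it for a wrist look.

Request:
move_arm --deltas "0 0 -0.4 0 0 0 1; 0.2 0 -0.75 0 0 0 1; 0.5 -0.1 -0.95 0 0 0 1; 0.85 -0.25 -1 0 0 0 1; 1 -0.33 -1 0 0 0 1"

```text
clock: 0.6
tcp_pos: [0.2987, -0.4602, 0.3271]
tcp_rot: [[0.939, 0.345, 0.003], [0.345, -0.939, -0.001], [0.002, 0.002, -1.0]]
contact_force: [-0.6, 0.2, -0.6]
width: 0.0942
finger_force: 0.0
```

Request:
move_arm --deltas "0.4 -0.1 0 0 0 0 1; 0.75 -0.2 0 0 0 0 1; 1 -0.33 0 0 0 0 1"

```text
clock: 0.9
tcp_pos: [0.3973, -0.3821, 0.3248]
tcp_rot: [[0.939, 0.344, 0.0], [0.344, -0.939, 0.001], [0.001, -0.001, -1.0]]
contact_force: [-0.0, -0.1, -0.4]
width: 0.0938
finger_force: 0.0
```

Request:
move_arm --deltas "0.35 -0.1 0.1 0 0 0.12 1; 0.7 -0.2 0.3 0 0 0.25 1; 1 -0.33 0.6 0 0 0.37 1; 1 -0.33 0.6 0 0 0.37 1; 1 -0.33 0.6 0 0 0.37 1"

```text
clock: 1.4
tcp_pos: [0.4943, -0.3043, 0.2521]
tcp_rot: [[0.999, -0.034, -0.003], [-0.034, -0.999, 0.001], [-0.003, -0.001, -1.0]]
contact_force: [-0.7, -0.4, 0.4]
width: 0.0941
finger_force: 0.0
```

```bash
cat >> h.py <<'E'
def to(x,y,z,yaw=None):
    s=observe();R=np.array(s['tcp_rot']);p=np.array(s['tcp_pos']);d=R.T@(np.array([x,y,z])-p)/.12
    cy=np.degrees(np.arctan2(R[1,0],R[0,0]));a=0 if yaw is None else -((yaw-cy+90)%180-90)/60
    print('at',p.round(4),'yaw',cy.round(2),'t',round(s['clock'],2),'w',round(s['width'],4),'F',np.round(s['contact_force'],1),'-> d',d.round(3),'az',np.round(a,3))
E
python3 -c "
from h import *
to(.4925,-.305,.2,-2.2)
p,d,c=shot('wrist','w1')
print(-np.array(c['R']).T@c['t'],c['fx'],np.array(c['R']).round(2))
"
```

```text
at [ 0.4943 -0.3043  0.2521] yaw -1.97 t 1.4 w 0.0941 F [-0.7 -0.4  0.4] -> d [-0.013  0.007  0.435] az 0.004
[ 0.57414559 -0.30770474  0.4307171 ] 390.1740996765645 [[-0.03 -1.   -0.  ]
 [-0.96  0.03  0.28]
 [-0.28  0.01 -0.96]]
```

View pics/w1.png

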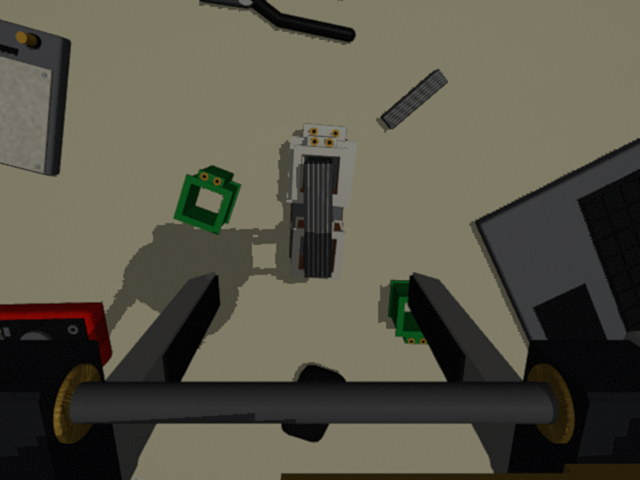

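Clear wrist view: the yoke runs from (318,155) to (318,278), with small-coil and wide-coil panels at (325,143) and (325,131).

```bash
cat >> h.py <<'E'
def rect(pts,name):
    pts=pts[:,:2]*1000
    r=cv2.minAreaRect(pts.astype(np.float32));b=cv2.boxPoints(r)
    e=max([b[1]-b[0],b[2]-b[1]],key=np.linalg.norm)
    print(name,len(pts),'c',np.round(r[0],1),np.round(r[1],1),'long-axis',round(((np.degrees(np.arctan2(e[1],e[0]))+90)%180)-90,1),'mean',pts.mean(0).round(1),'pct',np.percentile(pts,[1,99],axis=0).round(1).tolist())
E
python3 -c "
from h import *
W,p=cloud('w1');X,Y,Z=W[...,0],W[...,1],W[...,2]
n=(abs(X-.5)<.11)&(abs(Y+.305)<.06)
rect(W[n&(Z>.1)&(Z<.13)],'yoke')
print(np.nanmedian(Z[n&(Z>.1)&(Z<.13)]))
q=n&(Z>.077)&(Z<.09)
rect(W[q&(X>.5)],'small top');rect(W[q&(X<.5)],'tall top')
q=n&(Z>.054)&(Z<.062);rect(W[q],'wide')
print(np.histogram(Z[n],bins=np.arange(-.01,.13,.005)))
"
```

```text
yoke 3239 c [ 492.4 -307.9] [ 23.9 100.3] long-axis -1.9 mean [ 494.5 -307.9] pct [[443.8, -320.5], [541.9, -295.3]]
0.1096159088893666
small top 1603 c [ 534.3 -311.2] [48.1 57.1] long-axis -5.7 mean [ 539.  -311.8] pct [[505.3, -335.5], [562.3, -286.0]]
tall top 918 c [ 459.2 -306.8] [48.1 57.5] long-axis -6.9 mean [ 455.6 -306.3] pct [[429.3, -331.2], [482.4, -281.2]]
wide 1695 c [ 504.9 -309.3] [ 62.1 135.2] long-axis -6.9 mean [ 539.6 -314.9] pct [[444.8, -344.9], [572.4, -279.4]]
(array([   0, 8218, 4221,   70,    9,    0,    9,   29,  633,  148,   44,
         49,   51, 1627,  105,   85,   67,  110, 2414,   29,   14,   26,
          3, 2245,  991,    0,    0,    0]), array([-0.01 , -0.005,  0.   ,  0.005,  0.01 ,  0.015,  0.02 ,  0.025,
        0.03 ,  0.035,  0.04 ,  0.045,  0.05 ,  0.055,  0.06 ,  0.065,
        0.07 ,  0.075,  0.08 ,  0.085,  0.09 ,  0.095,  0.1  ,  0.105,
        0.11 ,  0.115,  0.12 ,  0.125,  0.13 ]))
```

Request:
move_arm --deltas "0 0.03 0.35 0 0 0 1; 0 0.03 0.7 0 0 0 1; 0 0.03 1 0 0 0 1; 0 0.03 1 0 0 0 1"

```text
clock: 1.85
tcp_pos: [0.4909, -0.3085, 0.1303]
tcp_rot: [[0.999, -0.039, -0.007], [-0.039, -0.999, 0.004], [-0.007, -0.004, -1.0]]
contact_force: [0.0, 0.2, -0.1]
width: 0.0937
finger_force: 0.0
```

Request:
move_arm --deltas "0 0 0.2 0 0 0 1; 0 0 0.35 0 0 0 1; 0 0 0.35 0 0 0 1; 0 0 0.35 0 0 0 1"

```text
clock: 2.25
tcp_pos: [0.4953, -0.3106, 0.0939]
tcp_rot: [[0.999, -0.038, 0.003], [-0.038, -0.999, -0.003], [0.003, 0.002, -1.0]]
contact_force: [0.3, -0.4, 0.5]
width: 0.0939
finger_force: 0.0
```

```bash
python3 -c "
from h import *
to(.4935,-.308,.09,-2)"
```

```text
at [ 0.4953 -0.3106  0.0939] yaw -2.2 t 2.25 w 0.0939 F [ 0.3 -0.4  0.5] -> d [-0.016 -0.021  0.032] az -0.003
```

Request:
move_arm --deltas "0 -0.01 0.025 0 0 0 1; 0 -0.01 0.025 0 0 0 0; 0 -0.01 0.025 0 0 0 0; 0 -0.01 0.025 0 0 0 0; 0 -0.01 0.025 0 0 0 0"

```text
clock: 2.75
tcp_pos: [0.4946, -0.3077, 0.0887]
tcp_rot: [[0.999, -0.037, 0.0], [-0.037, -0.999, -0.0], [0.0, 0.0, -1.0]]
contact_force: [-0.9, -0.4, 0.6]
width: 0.0653
finger_force: 0.0
```

Request:
move_arm --deltas "0 0 0 0 0 0 0; 0 0 0 0 0 0 0; 0 0 0 0 0 0 0; 0 0 0 0 0 0 0"

```text
clock: 3.15
tcp_pos: [0.4944, -0.3076, 0.0884]
tcp_rot: [[0.999, -0.038, -0.0], [-0.038, -0.999, -0.0], [-0.0, 0.0, -1.0]]
contact_force: [-0.4, 0.7, 0.7]
width: 0.0332
finger_force: 0.0
```

Request:
move_arm --deltas "0 0 0 0 0 0 0; 0 0 0 0 0 0 0; 0 0 0 0 0 0 0; 0 0 0 0 0 0 0; 0 0 0 0 0 0 0"

```text
clock: 3.65
tcp_pos: [0.4945, -0.3076, 0.0884]
tcp_rot: [[0.999, -0.038, 0.0], [-0.038, -0.999, -0.0], [0.0, 0.0, -1.0]]
contact_force: [-0.3, 0.4, 0.3]
width: 0.0234
finger_force: 30.0
```

Request:
move_arm --deltas "0 0 -0.3 0 0 0 0; 0 0 -0.6 0 0 0 0; 0 0 -0.9 0 0 0 0; 0 0 -1 0 0 0 0; 0 0 -1 0 0 0 0"

```text
clock: 4.15
tcp_pos: [0.4951, -0.3081, 0.2096]
tcp_rot: [[0.999, -0.038, 0.002], [-0.038, -0.999, -0.002], [0.002, 0.002, -1.0]]
contact_force: [1.2, -0.2, -3.8]
width: 0.0241
finger_force: 30.0
```

```bash
python3 -c "
from h import *
to(.435,.215,.21,0)
shot('wrist','w2');W,p=cloud('w2');X,Y,Z=W[...,0],W[...,1],W[...,2]
n=(abs(X-.5)<.11)&(abs(Y+.305)<.06)
q=n&(Z>.077)&(Z<.09)
rect(W[q&(X>.495)],'small top');rect(W[q&(X<.495)],'tall top')
q=n&(Z>.054)&(Z<.062);rect(W[q&(X>.49)],'wide')
cv2.imwrite('pics/w2.png',cv2.resize(p[:,:,::-1][60:300,160:480],None,fx=2.3,fy=2.3))
"
```

```text
at [ 0.4951 -0.3081  0.2096] yaw -2.16 t 4.15 w 0.0241 F [ 1.2 -0.2 -3.8] -> d [-0.665 -4.337 -0.013] az -0.036
small top 2445 c [ 534.3 -311.2] [48.1 57.1] long-axis -5.2 mean [ 540.8 -311.6] pct [[515.4, -335.1], [562.3, -286.5]]
tall top 47 c [ 466.3 -307.4] [14.9 51.4] long-axis -85.4 mean [ 467.4 -311.2] pct [[457.0, -332.4], [475.6, -282.4]]
wide 1914 c [ 534.9 -312.9] [62.1 74.9] long-axis -7.0 mean [ 545.7 -315.8] pct [[497.3, -344.6], [572.7, -279.4]]
```

View pics/w2.png

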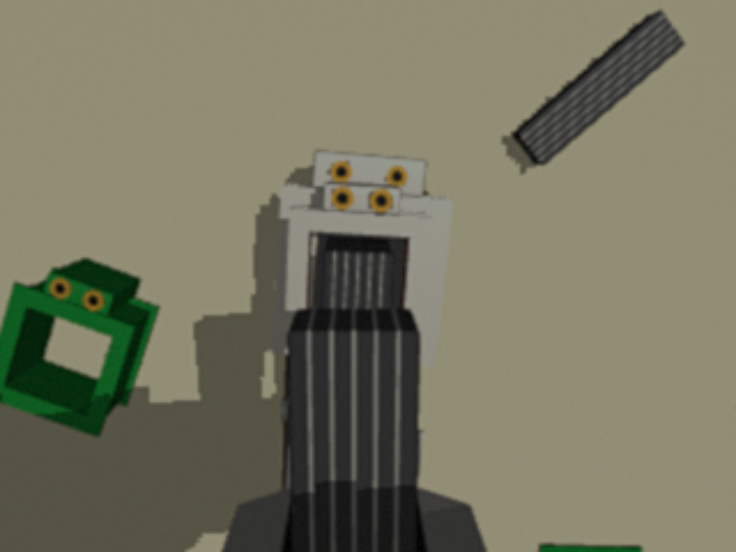

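Request:
move_arm --deltas "-0.05 -0.2 0 0 0 0 0; -0.09 -0.55 0 0 0 0 0; -0.13 -0.87 0 0 0 0 0"

```text
clock: 4.5
tcp_pos: [0.4808, -0.2007, 0.2051]
tcp_rot: [[0.999, -0.039, -0.005], [-0.039, -0.999, 0.004], [-0.005, -0.004, -1.0]]
contact_force: [0.3, 0.3, -4.2]
width: 0.0238
finger_force: 30.0
```

Request:
move_arm --deltas "-0.05 -0.35 0 0 0 0 0; -0.09 -0.7 0 0 0 0 0; -0.13 -0.87 0 0 0 0 0"

```text
clock: 4.8
tcp_pos: [0.4684, -0.0939, 0.2055]
tcp_rot: [[0.999, -0.036, -0.006], [-0.036, -0.999, 0.004], [-0.006, -0.004, -1.0]]
contact_force: [-1.0, -0.1, -3.8]
width: 0.0242
finger_force: 30.0
```

Request:
move_arm --deltas "-0.05 -0.35 0 0 0 0 0; -0.09 -0.7 0 0 0 0 0; -0.13 -0.87 0 0 0 0 0"

```text
clock: 5.1
tcp_pos: [0.4569, 0.0104, 0.2056]
tcp_rot: [[0.999, -0.036, -0.006], [-0.036, -0.999, 0.002], [-0.006, -0.002, -1.0]]
contact_force: [0.4, -0.3, -3.5]
width: 0.0241
finger_force: 30.0
```

Request:
move_arm --deltas "-0.05 -0.35 0 0 0 0 0; -0.09 -0.7 0 0 0 0 0; -0.13 -0.87 0 0 0 0 0"

```text
clock: 5.4
tcp_pos: [0.4455, 0.1148, 0.2057]
tcp_rot: [[0.999, -0.036, -0.005], [-0.036, -0.999, 0.001], [-0.005, -0.001, -1.0]]
contact_force: [-0.5, -1.2, -3.7]
width: 0.0236
finger_force: 30.0
```

Request:
move_arm --deltas "-0.05 -0.35 0 0 0 0 0; -0.09 -0.7 0 0 0 0 0; -0.13 -0.87 0 0 0 0 0; -0.13 -0.87 0 0 0 0 0; -0.13 -0.87 0 0 0 0 0"

```text
clock: 5.9
tcp_pos: [0.4347, 0.2163, 0.2062]
tcp_rot: [[0.999, -0.036, -0.004], [-0.036, -0.999, -0.003], [-0.004, 0.003, -1.0]]
contact_force: [-0.5, -0.5, -4.2]
width: 0.0239
finger_force: 30.0
```

```bash
python3 -c "
from h import *
to(.435,.215,.007,0)"
```

```text
at [0.4347 0.2163 0.2062] yaw -2.08 t 5.9 w 0.0239 F [-0.5 -0.5 -4.2] -> d [0.009 0.006 1.66 ] az -0.035
```

Request:
move_arm --deltas "0 0 0.35 0 0 0 0; 0 0 0.7 0 0 0 0; 0 0 1 0 0 0 0"

```text
clock: 6.2
tcp_pos: [0.4351, 0.215, 0.0861]
tcp_rot: [[0.999, -0.039, -0.002], [-0.039, -0.999, -0.002], [-0.002, 0.002, -1.0]]
contact_force: [0.5, 0.5, -4.2]
width: 0.0239
finger_force: 30.0
```

Request:
move_arm --deltas "0 0 0.3 0 0 0 0; 0 0 0.5 0 0 0 0; 0 0 0.58 0 0 0 0; 0 0 0.6 0 0 0 0; 0 0 0.6 0 0 0 0"

```text
clock: 6.7
tcp_pos: [0.4369, 0.2165, 0.0168]
tcp_rot: [[0.999, -0.038, 0.001], [-0.038, -0.999, -0.0], [0.001, 0.0, -1.0]]
contact_force: [-0.5, 0.2, -3.3]
width: 0.0239
finger_force: 30.0
```

Request:
move_arm --deltas "0 0 0.02 0 0 0 0; 0 0 0.03 0 0 0 0; 0 0 0.03 0 0 0 0"

```text
clock: 7.0
tcp_pos: [0.4366, 0.2171, 0.0135]
tcp_rot: [[0.999, -0.037, 0.001], [-0.037, -0.999, 0.0], [0.001, -0.0, -1.0]]
contact_force: [-0.2, -0.2, -3.8]
width: 0.0241
finger_force: 30.0
```

Request:
move_arm --deltas "0 0 0.02 0 0 0 0; 0 0 0.04 0 0 0 0; 0 0 0.05 0 0 0 0; 0 0 0.05 0 0 0 0"

```text
clock: 7.4
tcp_pos: [0.4359, 0.2169, 0.0066]
tcp_rot: [[0.999, -0.038, -0.001], [-0.038, -0.999, -0.0], [-0.001, 0.0, -1.0]]
contact_force: [-0.4, 0.1, -4.6]
width: 0.0234
finger_force: 30.0
```

```bash
python3 -c "
from h import *
to(.435,.215,.005,0)"
```

```text
at [0.4359 0.2169 0.0066] yaw -2.15 t 7.4 w 0.0234 F [-0.4  0.1 -4.6] -> d [-0.007  0.016  0.013] az -0.036
```

Request:
move_arm --deltas "0 0 0.01 0 0 0 0; 0 0 0.015 0 0 0 0; 0 0 0.015 0 0 0 0; 0 0 0.015 0 0 0 0"

```text
clock: 7.8
tcp_pos: [0.4363, 0.217, 0.0054]
tcp_rot: [[0.999, -0.038, 0.0], [-0.038, -0.999, 0.0], [0.0, -0.0, -1.0]]
contact_force: [-0.2, -0.3, 2.1]
width: 0.0237
finger_force: 30.0
```

Request:
move_arm --deltas "0 0 0 0 0 0 1; 0 0 0 0 0 0 1; 0 0 0 0 0 0 1; 0 0 0 0 0 0 1; 0 0 -0.05 0 0 0 1"

```text
clock: 8.3
tcp_pos: [0.4356, 0.2167, 0.0106]
tcp_rot: [[0.999, -0.038, -0.002], [-0.038, -0.999, -0.001], [-0.002, 0.001, -1.0]]
contact_force: [-0.2, 0.3, 0.7]
width: 0.0606
finger_force: 0.0
```

Request:
move_arm --deltas "0 0 -0.2 0 0 0 1; 0 0 -0.55 0 0 0 1; 0 0 -0.9 0 0 0 1; 0 0 -1 0 0 0 1"

```text
clock: 8.7
tcp_pos: [0.439, 0.2179, 0.1356]
tcp_rot: [[0.999, -0.038, 0.008], [-0.038, -0.999, 0.003], [0.008, -0.003, -1.0]]
contact_force: [1.0, 0.1, 0.8]
width: 0.0918
finger_force: 0.0
```

Request:
move_arm --deltas "0.05 0.15 -0.3 0 0 0 1; 0.1 0.5 -0.6 0 0 0 1; 0.16 0.87 -0.7 0 0 0 1"

```text
clock: 9.0
tcp_pos: [0.4523, 0.1135, 0.217]
tcp_rot: [[0.999, -0.034, 0.004], [-0.034, -0.999, 0.001], [0.004, -0.001, -1.0]]
contact_force: [0.9, -0.9, -0.3]
width: 0.0941
finger_force: 0.0
```

Request:
move_arm --deltas "0.05 0.35 -0.1 0 0 0 1; 0.1 0.7 -0.2 0 0 0 1; 0.16 0.87 -0.3 0 0 0 1"

```text
clock: 9.3
tcp_pos: [0.4658, 0.0055, 0.2506]
tcp_rot: [[0.999, -0.04, -0.001], [-0.04, -0.999, -0.001], [-0.001, 0.001, -1.0]]
contact_force: [0.2, 1.2, -1.0]
width: 0.094
finger_force: 0.0
```

Request:
move_arm --deltas "0.05 0.35 0 0 0 0 1; 0.1 0.7 0 0 0 0 1; 0.16 0.87 0 0 0 0 1"

```text
clock: 9.6
tcp_pos: [0.4812, -0.0995, 0.25]
tcp_rot: [[0.999, -0.04, -0.001], [-0.04, -0.999, -0.001], [-0.001, 0.001, -1.0]]
contact_force: [-0.3, 0.9, 0.5]
width: 0.0939
finger_force: 0.0
```

Request:
move_arm --deltas "0.05 0.35 0 0 0 0 1; 0.1 0.7 0 0 0 0 1; 0.16 0.87 0 0 0 0 1"

```text
clock: 9.9
tcp_pos: [0.4966, -0.2045, 0.2497]
tcp_rot: [[0.999, -0.04, -0.001], [-0.04, -0.999, -0.0], [-0.001, 0.001, -1.0]]
contact_force: [0.4, -0.1, -0.5]
width: 0.094
finger_force: 0.0
```

Request:
move_arm --deltas "0.05 0.35 0 0 0 0 1; 0.1 0.7 0 0 0 0.03 1; 0.16 0.87 0 0 0 0.056 1; 0.16 0.87 0 0 0 0.056 1; 0.16 0.87 0 0 0 0.056 1"

```text
clock: 10.4
tcp_pos: [0.512, -0.3057, 0.2497]
tcp_rot: [[0.995, -0.096, -0.001], [-0.096, -0.995, 0.002], [-0.002, -0.002, -1.0]]
contact_force: [0.4, -0.1, -0.1]
width: 0.0937
finger_force: 0.0
```

```bash
python3 -c "
from h import *
to(.53,-.3105,.062,-5.5)
shot('wrist','w3');W,p=cloud('w3');X,Y,Z=W[...,0],W[...,1],W[...,2]
np.save('pics/W3.npy',W)
n=(abs(X-.5)<.11)&(abs(Y+.305)<.06)
q=n&(Z>.077)&(Z<.0835)
rect(W[q&(X>.495)],'small');rect(W[q&(X<.495)],'tall')
print(np.histogram(Z[n],bins=np.arange(.07,.1,.001)))
cv2.imwrite('pics/w3.png',cv2.resize(p[:,:,::-1][60:300,160:480],None,fx=2.3,fy=2.3))
t,_,_=shot('top','top3')
"
```

```text
at [ 0.512  -0.3057  0.2497] yaw -5.51 t 10.4 w 0.0937 F [ 0.4 -0.1 -0.1] -> d [0.155 0.029 1.564] az -0.0
small 1808 c [ 534.3 -311.2] [47.9 57.1] long-axis -5.7 mean [ 534.9 -311.2] pct [[505.4, -335.4], [562.7, -286.0]]
tall 1633 c [ 459.1 -306.8] [48.  57.9] long-axis -6.8 mean [ 460.3 -306.9] pct [[429.7, -331.0], [488.3, -281.6]]
(array([  40,   25,   47,   43,   28,   46,   53,   62,   58,   83,  586,
       1562,  946,  216,  264,  640,  336,   36,    2,    0,    0,    0,
          0,    0,    0,    0,    0,    0,    0]), array([0.07 , 0.071, 0.072, 0.073, 0.074, 0.075, 0.076, 0.077, 0.078,
       0.079, 0.08 , 0.081, 0.082, 0.083, 0.084, 0.085, 0.086, 0.087,
       0.088, 0.089, 0.09 , 0.091, 0.092, 0.093, 0.094, 0.095, 0.096,
       0.097, 0.098, 0.099]))
```

View pics/w3.png

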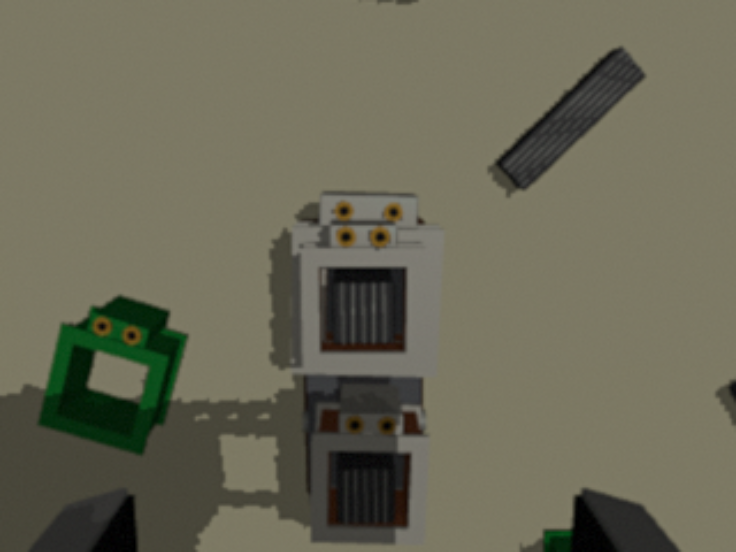

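The yoke is off. Both holes show the leg tops at crop pixels (363,312) and (368,490). I'm measuring the legs for the core pose.

```bash
python3 -c "
from h import *
W,p=cloud('w3');X,Y,Z=W[...,0],W[...,1],W[...,2]
n=(abs(X-.495)<.08)&(abs(Y+.308)<.02)&(Z>.0838)&(Z<.0885)
rect(W[n&(X>.495)],'legP');rect(W[n&(X<.495)],'legN');rect(W[n],'both')
W,p=cloud('top3');X,Y,Z=W[...,0],W[...,1],W[...,2]
# plate: white pixels
hsv=cv2.cvtColor(p,cv2.COLOR_RGB2HSV)
n=(abs(X-.6)<.09)&(abs(Y)<.09)
k=n&(Z>.0195)&(Z<.026)&(hsv[...,2]>115)
k=cv2.morphologyEx(k.astype(np.uint8),cv2.MORPH_OPEN,np.ones((5,5)))>0
rect(W[k],'plate')
rect(W[n&(Z>.03)],'posts');print(W[n&(Z>.03)].round(3)[::6].tolist())
n=(abs(X-.435)<.08)&(abs(Y-.217)<.04)&(Z>.02)&(Z<.035)&(X<.5);rect(W[n],'yoke')
"
```

```text
legP 693 c [ 539.1 -312.5] [25.3 45.3] long-axis -11.2 mean [ 530.2 -310.9] pct [[518.0, -322.4], [557.2, -299.3]]
legN 611 c [ 462.8 -305.6] [23.7 42.8] long-axis -5.1 mean [ 454.4 -304.8] pct [[442.2, -316.9], [466.7, -292.9]]
both 1304 c [ 501.3 -308.9] [ 26.3 120.4] long-axis -6.2 mean [ 494.7 -308. ] pct [[442.6, -322.0], [541.6, -293.2]]
plate 1612 c [597.7  11.8] [100.1 105. ] long-axis -17.6 mean [598.6  11.6] pct [[544.7, -42.1], [654.8, 67.5]]
posts 42 c [668.3  -9.6] [69.6  9.3] long-axis 72.7 mean [667.5 -11. ] pct [[655.1, -43.1], [680.2, 23.5]]
[[0.68, 0.021, 0.039], [0.678, 0.017, 0.038], [0.677, 0.015, 0.035], [0.672, 0.019, 0.036], [0.662, -0.039, 0.038], [0.66, -0.043, 0.037], [0.656, -0.035, 0.035]]
yoke 624 c [435.5 218.7] [25.1 99.7] long-axis -1.9 mean [434.5 218.1] pct [[385.9, 205.7], [483.2, 231.2]]
```

Request:
move_arm --deltas "0.1 0.03 0.3 0 0 0 1; 0.15 0.03 0.65 0 0 0 1; 0.15 0.03 1 0 0 0 1; 0.15 0.03 1 0 0 0 1"

```text
clock: 10.9
tcp_pos: [0.526, -0.3075, 0.1252]
tcp_rot: [[0.995, -0.094, -0.01], [-0.094, -0.996, 0.008], [-0.011, -0.007, -1.0]]
contact_force: [-0.3, 0.6, -1.5]
width: 0.0939
finger_force: 0.0
```

Request:
move_arm --deltas "0 0 0.25 0 0 0 1; 0 0 0.45 0 0 0 1; 0 0 0.52 0 0 0 1; 0 0 0.52 0 0 0 1; 0 0 0.52 0 0 0 1"

```text
clock: 11.4
tcp_pos: [0.531, -0.3125, 0.0703]
tcp_rot: [[0.995, -0.096, 0.003], [-0.096, -0.995, -0.002], [0.003, 0.002, -1.0]]
contact_force: [0.2, 0.6, 0.9]
width: 0.0939
finger_force: 0.0
```

```bash
python3 -c "
from h import *
to(.53,-.311,.063,-5.5)"
```

```text
at [ 0.531  -0.3125  0.0703] yaw -5.49 t 11.4 w 0.0939 F [0.2 0.6 0.9] -> d [-0.01  -0.012  0.061] az 0.0
```

Request:
move_arm --deltas "0 -0.01 0.045 0 0 0 1; 0 -0.01 0.045 0 0 0 1; 0 -0.01 0.045 0 0 0 0; 0 -0.01 0.045 0 0 0 0; 0 -0.01 0.045 0 0 0 0"

```text
clock: 11.9
tcp_pos: [0.53, -0.3109, 0.0629]
tcp_rot: [[0.995, -0.096, 0.0], [-0.096, -0.995, -0.0], [0.0, 0.0, -1.0]]
contact_force: [0.5, -0.2, -0.1]
width: 0.0734
finger_force: 0.0
```

Request:
move_arm --deltas "0 0 0 0 0 0 0; 0 0 0 0 0 0 0; 0 0 0 0 0 0 0; 0 0 0 0 0 0 0; 0 0 0 0 0 0 0"

```text
clock: 12.4
tcp_pos: [0.5299, -0.3108, 0.0627]
tcp_rot: [[0.995, -0.096, -0.0], [-0.096, -0.995, -0.0], [-0.0, 0.0, -1.0]]
contact_force: [1.2, -0.9, -0.0]
width: 0.0478
finger_force: 30.0
```

Request:
move_arm --deltas "0 0 0 0 0 0 0; 0 0 -0.2 0 0 0 0; 0 0 -0.5 0 0 0 0; 0 0 -0.8 0 0 0 0; 0 0 -1 0 0 0 0"

```text
clock: 12.9
tcp_pos: [0.5306, -0.3113, 0.1853]
tcp_rot: [[0.995, -0.096, 0.002], [-0.096, -0.995, -0.002], [0.002, 0.002, -1.0]]
contact_force: [-0.1, -0.4, -2.0]
width: 0.0475
finger_force: 30.0
```

```bash
python3 -c "
from h import *
to(.435,.34,.2,-5.5)"
```

```text
at [ 0.5306 -0.3113  0.1853] yaw -5.52 t 12.9 w 0.0475 F [-0.1 -0.4 -2. ] -> d [-1.314 -5.325 -0.134] az -0.0
```

```bash
python3 -c "
from h import *
shot('wrist','w4');W,p=cloud('w4');X,Y,Z=W[...,0],W[...,1],W[...,2]
n=(abs(X-.54)<.06)&(abs(Y+.31)<.06)&(Z>.054)&(Z<.062);rect(W[n],'wide')"
```

```text
wide 3227 c [ 529.4 -312.6] [61.4 86.3] long-axis -6.8 mean [ 548.6 -315. ] pct [[486.8, -344.5], [572.4, -282.7]]
```

Request:
move_arm --deltas "-0.05 -0.25 -0.1 0 0 0 0; -0.15 -0.6 -0.1 0 0 0 0; -0.26 -1 -0.1 0 0 0 0"

```text
clock: 13.25
tcp_pos: [0.5101, -0.1879, 0.1938]
tcp_rot: [[0.995, -0.098, -0.0], [-0.098, -0.995, 0.0], [-0.0, -0.0, -1.0]]
contact_force: [0.6, 0.6, -1.6]
width: 0.0478
finger_force: 30.0
```

Request:
move_arm --deltas "-0.08 -0.35 0 0 0 0 0; -0.17 -0.7 0 0 0 0 0; -0.26 -1 0 0 0 0 0"

```text
clock: 13.55
tcp_pos: [0.4897, -0.0637, 0.1937]
tcp_rot: [[0.995, -0.096, -0.001], [-0.096, -0.995, 0.001], [-0.001, -0.001, -1.0]]
contact_force: [0.4, -0.2, -0.0]
width: 0.0478
finger_force: 30.0
```

Request:
move_arm --deltas "-0.08 -0.35 0 0 0 0 0; -0.17 -0.7 0 0 0 0 0; -0.26 -1 0 0 0 0 0"

```text
clock: 13.85
tcp_pos: [0.4702, 0.0585, 0.1938]
tcp_rot: [[0.995, -0.096, -0.001], [-0.096, -0.995, 0.0], [-0.001, -0.0, -1.0]]
contact_force: [0.5, -0.2, -1.7]
width: 0.0475
finger_force: 30.0
```

Request:
move_arm --deltas "-0.08 -0.35 0 0 0 0 0; -0.17 -0.7 0 0 0 0 0; -0.26 -1 0 0 0 0 0"

```text
clock: 14.15
tcp_pos: [0.4508, 0.1808, 0.1938]
tcp_rot: [[0.995, -0.096, -0.001], [-0.096, -0.995, 0.0], [-0.001, 0.0, -1.0]]
contact_force: [-0.2, -0.2, -0.7]
width: 0.048
finger_force: 30.0
```

Request:
move_arm --deltas "-0.08 -0.35 0 0 0 0 0; -0.17 -0.7 0 0 0 0 0; -0.26 -1 0 0 0 0 0; -0.28 -1 0 0 0 0 0; -0.28 -1 0 0 0 0 0"

```text
clock: 14.65
tcp_pos: [0.4288, 0.3017, 0.1936]
tcp_rot: [[0.996, -0.094, -0.002], [-0.094, -0.996, -0.002], [-0.002, 0.002, -1.0]]
contact_force: [0.6, -0.2, -0.7]
width: 0.0476
finger_force: 30.0
```

```bash
python3 -c "
from h import *
to(.435,.335,.01,-5.5)"
```

```text
at [0.4288 0.3017 0.1936] yaw -5.39 t 14.65 w 0.0476 F [ 0.6 -0.2 -0.7] -> d [ 0.028 -0.284  1.529] az 0.002
```

Request:
move_arm --deltas "0.03 -0.28 0.1 0 0 0 0; 0.03 -0.28 0.45 0 0 0 0; 0.03 -0.28 0.8 0 0 0 0; 0.03 -0.28 1 0 0 0 0"

```text
clock: 15.05
tcp_pos: [0.4351, 0.3319, 0.0714]
tcp_rot: [[0.995, -0.098, -0.004], [-0.098, -0.995, -0.004], [-0.004, 0.004, -1.0]]
contact_force: [-0.3, 0.1, -1.7]
width: 0.0477
finger_force: 30.0
```

Request:
move_arm --deltas "0 0 0.25 0 0 0 0; 0 0 0.4 0 0 0 0; 0 0 0.46 0 0 0 0; 0 0 0.47 0 0 0 0; 0 0 0.47 0 0 0 0"

```text
clock: 15.55
tcp_pos: [0.4376, 0.3344, 0.0189]
tcp_rot: [[0.995, -0.097, 0.001], [-0.097, -0.995, 0.0], [0.001, -0.0, -1.0]]
contact_force: [-0.4, -0.3, -1.1]
width: 0.0476
finger_force: 30.0
```

Request:
move_arm --deltas "0 0 0.01 0 0 0 0; 0 0 0.02 0 0 0 0; 0 0 0.03 0 0 0 0; 0 0 0.03 0 0 0 0; 0 0 0.03 0 0 0 0"

```text
clock: 16.05
tcp_pos: [0.4368, 0.3348, 0.0148]
tcp_rot: [[0.995, -0.096, 0.0], [-0.096, -0.995, 0.0], [0.0, -0.0, -1.0]]
contact_force: [0.6, 0.7, -1.0]
width: 0.048
finger_force: 30.0
```

Request:
move_arm --deltas "0 0 0.02 0 0 0 0; 0 0 0.035 0 0 0 0; 0 0 0.045 0 0 0 0; 0 0 0.05 0 0 0 0; 0 0 0.05 0 0 0 0"

```text
clock: 16.55
tcp_pos: [0.4367, 0.3347, 0.0085]
tcp_rot: [[0.995, -0.096, -0.0], [-0.096, -0.995, -0.0], [-0.0, 0.0, -1.0]]
contact_force: [0.0, 0.3, -0.7]
width: 0.0476
finger_force: 30.0
```

Request:
move_arm --deltas "0 0 0.01 0 0 0 0; 0 0 0.015 0 0 0 0; 0 0 0.015 0 0 0 0"

```text
clock: 16.85
tcp_pos: [0.437, 0.3348, 0.0077]
tcp_rot: [[0.995, -0.096, 0.001], [-0.096, -0.995, 0.0], [0.001, -0.0, -1.0]]
contact_force: [-0.4, -1.2, 4.5]
width: 0.0475
finger_force: 30.0
```

Request:
move_arm --deltas "0 0 0 0 0 0 1; 0 0 0 0 0 0 1; 0 0 0 0 0 0 1; 0 0 0 0 0 0 1; 0 0 -0.02 0 0 0 1"

```text
clock: 17.35
tcp_pos: [0.4365, 0.3345, 0.009]
tcp_rot: [[0.995, -0.096, -0.001], [-0.096, -0.995, -0.001], [-0.001, 0.001, -1.0]]
contact_force: [-0.1, 0.4, 0.5]
width: 0.0841
finger_force: 0.0
```

Request:
move_arm --deltas "0 0 -0.2 0 0 0 1; 0 0 -0.55 0 0 0 1; 0 0 -0.9 0 0 0 1; 0 0 -1 0 0 0 1"

```text
clock: 17.75
tcp_pos: [0.4393, 0.3362, 0.134]
tcp_rot: [[0.995, -0.096, 0.007], [-0.096, -0.995, 0.004], [0.007, -0.005, -1.0]]
contact_force: [0.2, 0.1, -0.6]
width: 0.0938
finger_force: 0.0
```

Request:
move_arm --deltas "0.05 0.25 -0.2 0 0 0 1; 0.13 0.6 -0.4 0 0 0 1; 0.255 1 -0.5 0 0 0 1"

```text
clock: 18.05
tcp_pos: [0.4555, 0.2136, 0.1902]
tcp_rot: [[0.996, -0.094, 0.002], [-0.094, -0.996, 0.001], [0.002, -0.001, -1.0]]
contact_force: [0.2, 0.0, -0.2]
width: 0.0942
finger_force: 0.0
```

Request:
move_arm --deltas "0.08 0.35 0 0 0 0 1; 0.17 0.7 0 0 0 0 1; 0.255 1 0 0 0 0 1"

```text
clock: 18.35
tcp_pos: [0.4737, 0.0895, 0.1884]
tcp_rot: [[0.995, -0.097, -0.001], [-0.097, -0.995, -0.0], [-0.001, 0.001, -1.0]]
contact_force: [1.2, -0.1, 0.4]
width: 0.0941
finger_force: 0.0
```

Request:
move_arm --deltas "0.08 0.35 0 0 0 0 1; 0.17 0.7 0 0 0 0 1; 0.255 1 0 0 0 0 1"

```text
clock: 18.65
tcp_pos: [0.4926, -0.0328, 0.1882]
tcp_rot: [[0.995, -0.097, -0.001], [-0.097, -0.995, -0.0], [-0.001, 0.0, -1.0]]
contact_force: [0.5, 0.2, -0.7]
width: 0.0938
finger_force: 0.0
```

Request:
move_arm --deltas "0.08 0.35 0 0 0 0 1; 0.17 0.7 0 0 0 0 1; 0.255 1 0 0 0 0 1"

```text
clock: 18.95
tcp_pos: [0.5116, -0.1552, 0.1881]
tcp_rot: [[0.995, -0.097, -0.001], [-0.097, -0.995, 0.0], [-0.001, -0.0, -1.0]]
contact_force: [0.8, 0.9, 0.5]
width: 0.0935
finger_force: 0.0
```

Request:
move_arm --deltas "0.08 0.35 0 0 0 0 1; 0.17 0.7 0 0 0 0.025 1; 0.255 1 0 0 0 0.025 1; 0.255 1 0 0 0 0.025 1; 0.255 1 0 0 0 0.025 1"

```text
clock: 19.45
tcp_pos: [0.5303, -0.2757, 0.1876]
tcp_rot: [[0.992, -0.124, -0.002], [-0.124, -0.992, 0.002], [-0.002, -0.002, -1.0]]
contact_force: [0.9, 0.1, -0.0]
width: 0.0939
finger_force: 0.0
```

```bash
python3 -c "
from h import *
to(.5285,-.312,.044,-7)
shot('wrist','w5');W,p=cloud('w5');X,Y,Z=W[...,0],W[...,1],W[...,2]
n=(abs(X-.54)<.06)&(abs(Y+.31)<.06)&(Z>.054)&(Z<.062)&(X>.495);rect(W[n],'wide')
shot('top','top5');W,p=cloud('top5');X,Y,Z=W[...,0],W[...,1],W[...,2]
n=(abs(X-.437)<.05)&(abs(Y-.335)<.05)&(Z>.022)&(Z<.035);rect(W[n],'small on mat');print(np.median(Z[n]))
n=(abs(X-.435)<.08)&(abs(Y-.217)<.04)&(Z>.02)&(Z<.035)&(X<.5);rect(W[n],'yoke')
"
```

```text
at [ 0.5303 -0.2757  0.1876] yaw -7.11 t 19.45 w 0.0939 F [ 0.9  0.1 -0. ] -> d [0.025 0.304 1.196] az -0.002
wide 4831 c [ 534.9 -313. ] [62.3 75.3] long-axis -6.8 mean [ 536.6 -312.9] pct [[497.1, -343.9], [572.2, -280.2]]
small on mat 369 c [442.4 335.9] [49.8 56.9] long-axis -5.6 mean [442.4 336.2] pct [[414.2, 311.5], [469.6, 361.4]]
0.02827563746773113
yoke 623 c [435.5 218.9] [25.3 99.4] long-axis -1.6 mean [434.6 218.1] pct [[386.0, 205.5], [483.2, 231.4]]
```

Request:
move_arm --deltas "0 0.28 0.1 0 0 0 1; 0.02 0.305 0.4 0 0 0 1; 0.02 0.305 0.7 0 0 0 1; 0.02 0.305 0.9 0 0 0 1; 0.02 0.305 1 0 0 0 1"

```text
clock: 20.05
tcp_pos: [0.5275, -0.3095, 0.0667]
tcp_rot: [[0.993, -0.121, -0.004], [-0.121, -0.993, 0.003], [-0.004, -0.002, -1.0]]
contact_force: [-0.3, -0.6, 0.4]
width: 0.094
finger_force: 0.0
```

Request:
move_arm --deltas "0 0 0.1 0 0 0 1; 0 0 0.15 0 0 0 1; 0 0 0.16 0 0 0 1; 0 0 0.16 0 0 0 1; 0 0 0.16 0 0 0 1"

```text
clock: 20.55
tcp_pos: [0.5296, -0.3127, 0.0508]
tcp_rot: [[0.993, -0.122, 0.002], [-0.122, -0.993, -0.001], [0.002, 0.001, -1.0]]
contact_force: [0.9, -0.1, -0.1]
width: 0.0938
finger_force: 0.0
```

```bash
python3 -c "
from h import *
to(.5285,-.3122,.044,-7)"
```

```text
at [ 0.5296 -0.3127  0.0508] yaw -7.02 t 20.55 w 0.0938 F [ 0.9 -0.1 -0.1] -> d [-0.01  -0.003  0.056] az -0.0
```

Request:
move_arm --deltas "0 0 0.035 0 0 0 1; 0 0 0.035 0 0 0 0; 0 0 0.035 0 0 0 0; 0 0 0.035 0 0 0 0; 0 0 0.035 0 0 0 0"

```text
clock: 21.05
tcp_pos: [0.529, -0.3123, 0.0456]
tcp_rot: [[0.992, -0.122, 0.0], [-0.122, -0.992, -0.0], [0.0, 0.0, -1.0]]
contact_force: [-0.2, -0.6, -0.5]
width: 0.0654
finger_force: 0.0
```

Request:
move_arm --deltas "0 0 0 0 0 0 0; 0 0 0 0 0 0 0; 0 0 0 0 0 0 0; 0 0 0 0 0 0 0"

```text
clock: 21.45
tcp_pos: [0.529, -0.3122, 0.0456]
tcp_rot: [[0.993, -0.122, 0.0], [-0.122, -0.993, -0.0], [0.0, 0.0, -1.0]]
contact_force: [0.6, -0.4, 1.6]
width: 0.0616
finger_force: 30.0
```

Request:
move_arm --deltas "0 0 -0.1 0 0 0 0; 0 0 -0.3 0 0 0 0; 0 0 -0.6 0 0 0 0; 0 0 -0.9 0 0 0 0; 0 0 -1 0 0 0 0"

```text
clock: 21.95
tcp_pos: [0.5307, -0.3135, 0.17]
tcp_rot: [[0.993, -0.122, 0.006], [-0.122, -0.993, -0.005], [0.006, 0.004, -1.0]]
contact_force: [0.3, -1.0, -2.3]
width: 0.0615
finger_force: 30.0
```

```bash
python3 -c "
from h import *
to(.5975,.0105,.18,-7)"
```

```text
at [ 0.5307 -0.3135  0.17  ] yaw -7.01 t 21.95 w 0.0615 F [ 0.3 -1.  -2.3] -> d [ 0.223 -2.748 -0.093] az -0.0
```

Request:
move_arm --deltas "0.02 -0.25 0 0 0 0 0; 0.05 -0.6 0 0 0 0 0; 0.07 -0.92 0 0 0 0 0"

```text
clock: 22.25
tcp_pos: [0.5501, -0.2023, 0.1646]
tcp_rot: [[0.992, -0.124, -0.001], [-0.124, -0.992, 0.001], [-0.002, -0.001, -1.0]]
contact_force: [-0.4, -0.1, -1.8]
width: 0.0613
finger_force: 30.0
```

Request:
move_arm --deltas "0.02 -0.3 0 0 0 0 0; 0.05 -0.65 0 0 0 0 0; 0.07 -0.92 0 0 0 0 0"

```text
clock: 22.55
tcp_pos: [0.5719, -0.0926, 0.1645]
tcp_rot: [[0.993, -0.122, -0.002], [-0.122, -0.993, 0.001], [-0.002, -0.001, -1.0]]
contact_force: [-0.3, 0.5, -2.9]
width: 0.0616
finger_force: 30.0
```

Request:
move_arm --deltas "0.02 -0.3 0 0 0 0 0; 0.05 -0.65 0.1 0 0 0 0; 0.07 -0.9 0.3 0 0 0 0; 0.07 -0.9 0.6 0 0 0 0; 0.07 -0.9 0.8 0 0 0 0"

```text
clock: 23.05
tcp_pos: [0.5921, 0.0126, 0.0666]
tcp_rot: [[0.993, -0.12, -0.004], [-0.12, -0.993, 0.0], [-0.004, 0.0, -1.0]]
contact_force: [-0.5, -0.2, -2.3]
width: 0.0614
finger_force: 30.0
```

```bash
python3 -c "
from h import *
to(.5975,.0105,.034,-7)
shot('wrist','w6')
W,p=cloud('w6');X,Y,Z=W[...,0],W[...,1],W[...,2]
hsv=cv2.cvtColor(p,cv2.COLOR_RGB2HSV)
cv2.imwrite('pics/w6.png',p[:,:,::-1])"
```

```text
at [0.5921 0.0126 0.0666] yaw -6.88 t 23.05 w 0.0614 F [-0.5 -0.2 -2.3] -> d [0.048 0.012 0.272] az 0.002
```

View pics/w6.png

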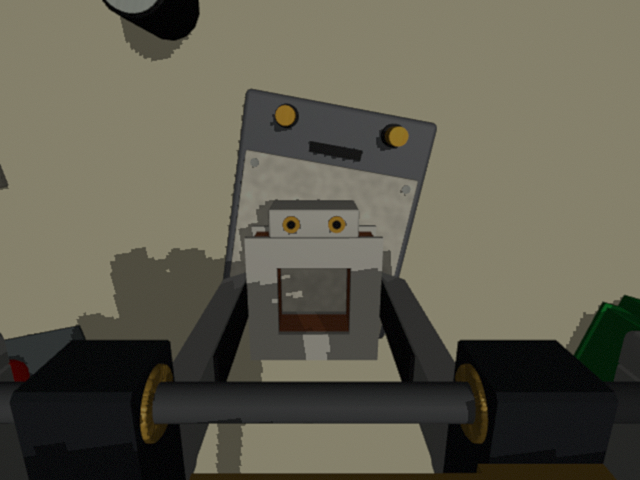

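The wide coil is held level over the plate; the posts are at (285,115) and (397,136), and I'm using them to refine the plate centre.

```bash
python3 -c "
from h import *
W,p=cloud('w6')
a=np.nanmedian(W[112:119,281:290].reshape(-1,3),0);b=np.nanmedian(W[132:140,393:402].reshape(-1,3),0);print(a,b)
e=(b-a)[:2];L=np.linalg.norm(e);n=np.array([-e[1],e[0]])/L;m=(a+b)[:2]/2;print(L,m-.074*n,m-.074*n)
c=m-.074*n
to(c[0],c[1],.034)"
```

```text
[0.67687731 0.0168585  0.03550888] [ 0.65987849 -0.03965576  0.03561384]
0.05901543831344082 [0.59751415 0.00991634] [0.59751415 0.00991634]
at [0.5894 0.0123 0.063 ] yaw -6.93 t 23.1 w 0.0616 F [-1.3 -0.4 -5.1] -> d [0.072 0.011 0.241] az 0
```

Request:
move_arm --deltas "0.07 0.01 0.08 0 0 0 0; 0.07 0.01 0.14 0 0 0 0; 0.07 0.01 0.17 0 0 0 0; 0.07 0.01 0.17 0 0 0 0; 0.07 0.01 0.17 0 0 0 0"

```text
clock: 23.6
tcp_pos: [0.6028, 0.0086, 0.0499]
tcp_rot: [[0.992, -0.122, 0.001], [-0.122, -0.992, -0.0], [0.001, 0.0, -1.0]]
contact_force: [-0.6, -0.3, -2.5]
width: 0.0615
finger_force: 30.0
```

Request:
move_arm --deltas "0 0 0.01 0 0 0 0; 0 0 0.02 0 0 0 0; 0 0 0.03 0 0 0 0; 0 0 0.03 0 0 0 0; 0 0 0.03 0 0 0 0"

```text
clock: 24.1
tcp_pos: [0.6023, 0.0089, 0.0455]
tcp_rot: [[0.993, -0.122, -0.0], [-0.122, -0.993, -0.0], [-0.0, 0.0, -1.0]]
contact_force: [0.5, 0.3, -3.1]
width: 0.0615
finger_force: 30.0
```

Request:
move_arm --deltas "-0.035 -0.01 0.03 0 0 0 0; -0.035 -0.01 0.05 0 0 0 0; -0.035 -0.01 0.07 0 0 0 0; -0.035 -0.01 0.075 0 0 0 0; -0.035 -0.01 0.075 0 0 0 0"

```text
clock: 24.6
tcp_pos: [0.5983, 0.0105, 0.0363]
tcp_rot: [[0.992, -0.122, -0.0], [-0.122, -0.992, -0.0], [-0.0, 0.0, -1.0]]
contact_force: [-0.1, 0.7, -2.7]
width: 0.062
finger_force: 30.0
```

Request:
move_arm --deltas "0 0 0.01 0 0 0 0; 0 0 0.02 0 0 0 0; 0 0 0.025 0 0 0 0; 0 0 0.025 0 0 0 0"

```text
clock: 25.0
tcp_pos: [0.5984, 0.0105, 0.0336]
tcp_rot: [[0.993, -0.122, 0.0], [-0.122, -0.993, -0.0], [0.0, 0.0, -1.0]]
contact_force: [0.2, 0.2, -2.0]
width: 0.0614
finger_force: 30.0
```

Request:
move_arm --deltas "0 0 0.01 0 0 0 0; 0 0 0.01 0 0 0 0; 0 0 0.01 0 0 0 0"

```text
clock: 25.3
tcp_pos: [0.5983, 0.0105, 0.0336]
tcp_rot: [[0.993, -0.122, 0.001], [-0.122, -0.993, -0.0], [0.001, 0.0, -1.0]]
contact_force: [-2.5, -0.9, 4.8]
width: 0.0616
finger_force: 30.0
```

Request:
move_arm --deltas "0 0 0 0 0 0 1; 0 0 0 0 0 0 1; 0 0 0 0 0 0 1; 0 0 0 0 0 0 1; 0 0 -0.02 0 0 0 1"

```text
clock: 25.8
tcp_pos: [0.598, 0.0105, 0.0344]
tcp_rot: [[0.993, -0.122, -0.001], [-0.122, -0.993, -0.0], [-0.001, 0.0, -1.0]]
contact_force: [-0.4, 0.7, 0.7]
width: 0.0934
finger_force: 0.0
```

Request:
move_arm --deltas "0 0 -0.2 0 0 0 1; 0 0 -0.55 0 0 0 1; 0 0 -0.9 0 0 0 1; 0 0 -1 0 0 0 1"

```text
clock: 26.2
tcp_pos: [0.6012, 0.0103, 0.1597]
tcp_rot: [[0.992, -0.122, 0.009], [-0.122, -0.993, -0.001], [0.009, -0.0, -1.0]]
contact_force: [0.9, 0.8, -0.3]
width: 0.0942
finger_force: 0.0
```

Request:
move_arm --deltas "-0.15 -0.25 -0.1 0 0 0 1; -0.35 -0.54 -0.2 0 0 0 1; -0.55 -0.84 -0.2 0 0 0 1"

```text
clock: 26.5
tcp_pos: [0.5453, 0.1194, 0.1795]
tcp_rot: [[0.992, -0.124, 0.002], [-0.124, -0.992, 0.0], [0.002, -0.001, -1.0]]
contact_force: [-0.7, 0.8, 0.0]
width: 0.0939
finger_force: 0.0
```

Request:
move_arm --deltas "-0.18 -0.27 0 0 0 0 1; -0.35 -0.54 0 0 0 0 1; -0.55 -0.84 0 0 0 0 1"

```text
clock: 26.8
tcp_pos: [0.4909, 0.2276, 0.1778]
tcp_rot: [[0.992, -0.123, -0.001], [-0.123, -0.992, -0.001], [-0.001, 0.001, -1.0]]
contact_force: [1.2, -0.0, 0.4]
width: 0.094
finger_force: 0.0
```

Request:
move_arm --deltas "-0.18 -0.27 0 0 0 0 1; -0.35 -0.54 0 0 0 -0.025 1; -0.55 -0.84 0 0 0 -0.025 1; -0.55 -0.84 0 0 0 -0.025 1; -0.55 -0.84 0 0 0 -0.025 1"

```text
clock: 27.3
tcp_pos: [0.4379, 0.3351, 0.1778]
tcp_rot: [[0.996, -0.094, -0.001], [-0.094, -0.996, -0.002], [-0.001, 0.002, -1.0]]
contact_force: [-0.1, -0.0, 0.0]
width: 0.0942
finger_force: 0.0
```

```bash
python3 -c "
from h import *
to(.4368,.3348,.0085,-5.5)
shot('wrist','w7');W,p=cloud('w7');X,Y,Z=W[...,0],W[...,1],W[...,2]
n=(abs(X-.437)<.05)&(abs(Y-.335)<.04)&(Z>.022)&(Z<.035);rect(W[n],'small on mat')
shot('top','top7');W,p=cloud('top7');X,Y,Z=W[...,0],W[...,1],W[...,2]
n=(abs(X-.6)<.06)&(abs(Y-.01)<.06)&(Z>.042)&(Z<.05);rect(W[n],'wide on plate');print(np.percentile(Z[n],[5,50,95]))"
```

```text
at [0.4379 0.3351 0.1778] yaw -5.38 t 27.3 w 0.0942 F [-0.1 -0.   0. ] -> d [-8.000e-03  1.000e-03  1.411e+00] az 0.002
small on mat 1913 c [441.2 334.2] [48.  57.5] long-axis -4.7 mean [442.  334.2] pct [[412.2, 310.1], [469.7, 358.8]]
wide on plate 727 c [604.5  11.7] [62.1 75.2] long-axis -6.8 mean [604.   11.8] pct [[566.3, -19.5], [641.7, 44.5]]
[0.04427627 0.04698127 0.04925738]
```

The wide coil sits on the plate within about 1 mm of its middle. Next I pick up the small coil.

Request:
move_arm --deltas "0 0 0.3 0 0 0 1; 0 0 0.65 0 0 0 1; 0 0 1 0 0 0 1; 0 0 1 0 0 0 1"

```text
clock: 27.8
tcp_pos: [0.4353, 0.3308, 0.0538]
tcp_rot: [[0.995, -0.099, -0.01], [-0.099, -0.995, -0.007], [-0.01, 0.008, -1.0]]
contact_force: [-0.8, 0.2, -0.7]
width: 0.0942
finger_force: 0.0
```

Request:
move_arm --deltas "0 0 0.2 0 0 0 1; 0 0 0.35 0 0 0 1; 0 0 0.37 0 0 0 1; 0 0 0.37 0 0 0 1; 0 0 0.37 0 0 0 1"

```text
clock: 28.3
tcp_pos: [0.4402, 0.3352, 0.016]
tcp_rot: [[0.995, -0.097, 0.003], [-0.097, -0.995, 0.001], [0.003, -0.002, -1.0]]
contact_force: [-0.2, -0.9, -0.6]
width: 0.0942
finger_force: 0.0
```

```bash
python3 -c "
from h import *
to(.4368,.3348,.0085,-5.5)"
```

```text
at [0.4402 0.3352 0.016 ] yaw -5.56 t 28.3 w 0.0942 F [-0.2 -0.9 -0.6] -> d [-0.028  0.006  0.063] az -0.001
```

Request:
move_arm --deltas "-0.015 0.005 0.042 0 0 0 1; -0.015 0.005 0.042 0 0 0 1; -0.015 0.005 0.042 0 0 0 0; -0.015 0.005 0.042 0 0 0 0; -0.015 0.005 0.042 0 0 0 0"

```text
clock: 28.8
tcp_pos: [0.4369, 0.3345, 0.0094]
tcp_rot: [[0.995, -0.096, 0.0], [-0.096, -0.995, 0.0], [0.0, -0.0, -1.0]]
contact_force: [0.0, 0.7, 0.3]
width: 0.0736
finger_force: 0.0
```

Request:
move_arm --deltas "0 0 0 0 0 0 0; 0 0 0 0 0 0 0; 0 0 0 0 0 0 0; 0 0 0 0 0 0 0; 0 0 0 0 0 0 0"

```text
clock: 29.3
tcp_pos: [0.4369, 0.3345, 0.0093]
tcp_rot: [[0.995, -0.096, 0.0], [-0.096, -0.995, -0.0], [0.0, 0.0, -1.0]]
contact_force: [0.5, -1.0, -0.5]
width: 0.0476
finger_force: 30.0
```

Request:
move_arm --deltas "0 0 0 0 0 0 0; 0 0 -0.2 0 0 0 0; 0 0 -0.5 0 0 0 0; 0 0 -0.8 0 0 0 0; 0 0 -1 0 0 0 0"

```text
clock: 29.8
tcp_pos: [0.4376, 0.3348, 0.1316]
tcp_rot: [[0.995, -0.096, 0.002], [-0.096, -0.995, 0.001], [0.002, -0.001, -1.0]]
contact_force: [-0.1, 0.3, -1.7]
width: 0.0477
finger_force: 30.0
```

Request:
move_arm --deltas "0 0 -0.3 0 0 0 0; 0 0 -0.6 0 0 0 0; 0 0 -0.6 0 0 0 0"

```text
clock: 30.1
tcp_pos: [0.4396, 0.3361, 0.2064]
tcp_rot: [[0.995, -0.096, 0.009], [-0.096, -0.995, 0.005], [0.009, -0.006, -1.0]]
contact_force: [0.4, -0.2, -1.1]
width: 0.0478
finger_force: 30.0
```

```bash
python3 -c "
from h import *
to(.5305,-.311,.2,-5)"
```

```text
at [0.4396 0.3361 0.2064] yaw -5.51 t 30.1 w 0.0478 F [ 0.4 -0.2 -1.1] -> d [1.271 5.295 0.032] az -0.009
```

Request:
move_arm --deltas "0.05 0.25 0 0 0 0 0; 0.13 0.6 0 0 0 0 0; 0.24 1 0 0 0 0 0"

```text
clock: 30.4
tcp_pos: [0.4529, 0.2115, 0.1999]
tcp_rot: [[0.996, -0.093, -0.002], [-0.093, -0.996, -0.0], [-0.002, 0.001, -1.0]]
contact_force: [0.7, -0.5, -0.2]
width: 0.0475
finger_force: 30.0
```

Request:
move_arm --deltas "0.08 0.35 0 0 0 0 0; 0.16 0.7 0 0 0 0 0; 0.24 1 0 0 0 0 0"

```text
clock: 30.7
tcp_pos: [0.47, 0.0879, 0.2]
tcp_rot: [[0.995, -0.097, -0.002], [-0.097, -0.995, -0.001], [-0.002, 0.001, -1.0]]
contact_force: [0.4, 0.1, -0.7]
width: 0.0478
finger_force: 30.0
```

Request:
move_arm --deltas "0.08 0.35 0 0 0 0 0; 0.16 0.7 0 0 0 0 0; 0.24 1 0 0 0 0 0"

```text
clock: 31.0
tcp_pos: [0.4873, -0.0341, 0.2]
tcp_rot: [[0.995, -0.097, -0.002], [-0.097, -0.995, 0.0], [-0.002, 0.0, -1.0]]
contact_force: [0.5, -0.9, -0.8]
width: 0.0479
finger_force: 30.0
```

Request:
move_arm --deltas "0.08 0.35 0 0 0 0 0; 0.16 0.7 0 0 0 0 0; 0.24 1 0 0 0 0 0"

```text
clock: 31.3
tcp_pos: [0.5045, -0.1563, 0.1999]
tcp_rot: [[0.995, -0.097, -0.002], [-0.097, -0.995, 0.001], [-0.002, -0.0, -1.0]]
contact_force: [2.1, 0.3, -0.2]
width: 0.0476
finger_force: 30.0
```

Request:
move_arm --deltas "0.08 0.35 0 0 0 0 0; 0.16 0.7 0 0 0 0 0; 0.24 1 0 0 0 0 0"

```text
clock: 31.6
tcp_pos: [0.5217, -0.2784, 0.1997]
tcp_rot: [[0.995, -0.097, -0.002], [-0.097, -0.995, 0.001], [-0.002, -0.001, -1.0]]
contact_force: [0.9, 0.2, -1.6]
width: 0.0475
finger_force: 30.0
```

Request:
move_arm --deltas "0.06 0.28 0 0 0 0 0; 0.06 0.28 0 0 0 0 0; 0.06 0.28 0 0 0 0 0; 0.06 0.28 0 0 0 0 0; 0.06 0.28 0 0 0 0 0"

```text
clock: 32.1
tcp_pos: [0.5262, -0.3093, 0.2011]
tcp_rot: [[0.995, -0.095, -0.001], [-0.095, -0.995, 0.001], [-0.001, -0.001, -1.0]]
contact_force: [0.2, -0.6, -0.3]
width: 0.0475
finger_force: 30.0
```

```bash
python3 -c "
from h import *
to(.5303,-.311,.11,-5.5)"
```

```text
at [ 0.5262 -0.3093  0.2011] yaw -5.44 t 32.1 w 0.0475 F [ 0.2 -0.6 -0.3] -> d [0.036 0.012 0.759] az 0.001
```

Request:
move_arm --deltas "0.035 0.012 0.3 0 0 0 0; 0.035 0.012 0.6 0 0 0 0; 0.035 0.012 0.72 0 0 0 0; 0.035 0.012 0.72 0 0 0 0; 0.035 0.012 0.72 0 0 0 0"

```text
clock: 32.6
tcp_pos: [0.531, -0.312, 0.1156]
tcp_rot: [[0.995, -0.095, 0.001], [-0.095, -0.995, -0.001], [0.001, 0.0, -1.0]]
contact_force: [-0.0, -0.4, -0.6]
width: 0.0479
finger_force: 30.0
```

Request:
move_arm --deltas "0 0 0 0 0 0 0; 0 0 0 0 0 0 0; 0 0 0 0 0 0 0"

```text
clock: 32.9
tcp_pos: [0.531, -0.3129, 0.1161]
tcp_rot: [[0.995, -0.096, 0.002], [-0.096, -0.995, -0.001], [0.002, 0.001, -1.0]]
contact_force: [0.9, -0.2, -0.1]
width: 0.0478
finger_force: 30.0
```

```bash
python3 -c "
from h import *
shot('wrist','w8')
to(.5303,-.311,.11,-5.5)
W,p=cloud('w8');X,Y,Z=W[...,0],W[...,1],W[...,2]
n=(abs(X-.535)<.045)&(abs(Y+.31)<.035)&(Z>.118)&(Z<.135);rect(W[n],'coil')
n=(abs(X-.535)<.045)&(abs(Y+.31)<.035)&(Z>.083)&(Z<.0885);rect(W[n],'leg')
cv2.imwrite('pics/w8.png',cv2.resize(p[:,:,::-1][60:360,160:480],None,fx=2,fy=2))
"
```

```text
at [ 0.5309 -0.3129  0.1158] yaw -5.52 t 32.95 w 0.0475 F [-0.5  0.5 -1. ] -> d [-0.006 -0.015  0.048] az -0.0
coil 8862 c [ 535.7 -311.4] [66.7 58.1] long-axis 85.6 mean [ 535.8 -313.3] pct [[506.7, -342.1], [564.7, -282.7]]
leg 798 c [ 523.8 -310.4] [23.7 12.7] long-axis 85.5 mean [ 524.  -310.5] pct [[517.7, -322.2], [530.2, -299.0]]
```

View pics/w8.png

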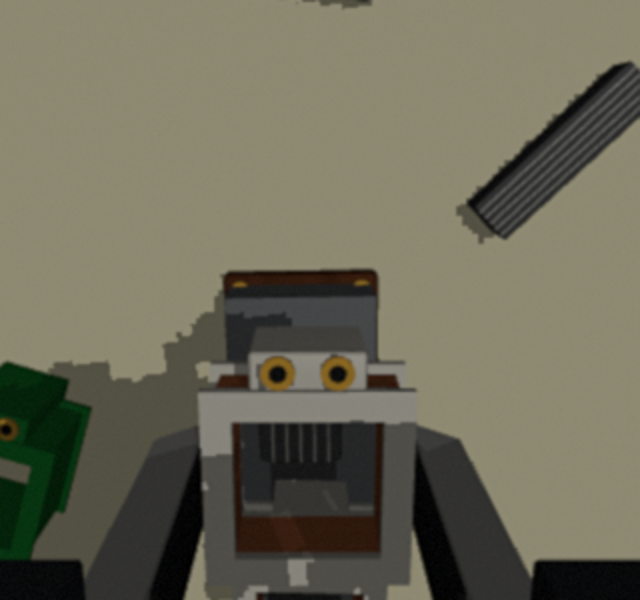

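The coil hangs over the leg (leg seen through the hole at about (300,450)), centred within about 2 mm. I'm lowering it.

Request:
move_arm --deltas "-0.006 -0.015 0.05 0 0 0 0; -0.006 -0.015 0.15 0 0 0 0; -0.006 -0.015 0.25 0 0 0 0; -0.006 -0.015 0.35 0 0 0 0; -0.006 -0.015 0.4 0 0 0 0"

```text
clock: 33.45
tcp_pos: [0.5289, -0.31, 0.0646]
tcp_rot: [[0.995, -0.096, -0.003], [-0.096, -0.995, 0.002], [-0.003, -0.002, -1.0]]
contact_force: [0.7, 0.7, -1.2]
width: 0.0475
finger_force: 30.0
```

Request:
move_arm --deltas "0 0 0.05 0 0 0 0; 0 0 0.1 0 0 0 0; 0 0 0.13 0 0 0 0; 0 0 0.15 0 0 0 0; 0 0 0.15 0 0 0 0"

```text
clock: 33.95
tcp_pos: [0.5299, -0.3107, 0.0488]
tcp_rot: [[0.995, -0.096, -0.0], [-0.096, -0.995, 0.0], [-0.0, -0.0, -1.0]]
contact_force: [0.0, 0.2, -0.7]
width: 0.0477
finger_force: 30.0
```

```bash
python3 -c "
from h import *
to(.5303,-.311,.0405,-5.5)"
```

```text
at [ 0.5299 -0.3107  0.0488] yaw -5.52 t 33.95 w 0.0477 F [ 0.   0.2 -0.7] -> d [0.004 0.002 0.069] az -0.0
```

Request:
move_arm --deltas "0 0 0.02 0 0 0 0; 0 0 0.035 0 0 0 0; 0 0 0.05 0 0 0 0; 0 0 0.06 0 0 0 0; 0 0 0.06 0 0 0 0"

```text
clock: 34.45
tcp_pos: [0.5298, -0.3107, 0.0415]
tcp_rot: [[0.995, -0.096, -0.0], [-0.096, -0.995, 0.0], [-0.0, -0.0, -1.0]]
contact_force: [0.4, -0.3, -0.8]
width: 0.0478
finger_force: 30.0
```

Request:
move_arm --deltas "0 0 0.01 0 0 0 0; 0 0 0.01 0 0 0 0; 0 0 0.01 0 0 0 0"

```text
clock: 34.75
tcp_pos: [0.53, -0.3108, 0.0405]
tcp_rot: [[0.995, -0.096, 0.0], [-0.096, -0.995, -0.0], [0.0, 0.0, -1.0]]
contact_force: [-0.0, -0.2, -1.3]
width: 0.0477
finger_force: 30.0
```

Request:
move_arm --deltas "0 0 0.003 0 0 0 0; 0 0 0.003 0 0 0 1; 0 0 0.003 0 0 0 1; 0 0 0.003 0 0 0 1; 0 0 0.003 0 0 0 1"

```text
clock: 35.25
tcp_pos: [0.53, -0.3108, 0.0402]
tcp_rot: [[0.995, -0.096, 0.0], [-0.096, -0.995, -0.0], [0.0, 0.0, -1.0]]
contact_force: [1.9, 0.3, 0.9]
width: 0.0762
finger_force: 0.0
```

Request:
move_arm --deltas "0 0 0 0 0 0 1; 0 0 -0.1 0 0 0 1; 0 0 -0.4 0 0 0 1; 0 0 -0.8 0 0 0 1; 0 0 -1 0 0 0 1"

```text
clock: 35.75
tcp_pos: [0.5316, -0.3119, 0.1652]
tcp_rot: [[0.995, -0.096, 0.005], [-0.096, -0.995, -0.004], [0.006, 0.004, -1.0]]
contact_force: [0.3, -0.6, 0.3]
width: 0.0939
finger_force: 0.0
```

Request:
move_arm --deltas "0 0 -0.35 0 0 0 1; 0 0 -0.5 0 0 0 1; 0 0 -0.5 0 0 0 1; 0 0 -0.5 0 0 0 1; 0 0 -0.5 0 0 0 1"

```text
clock: 36.25
tcp_pos: [0.529, -0.3101, 0.2186]
tcp_rot: [[0.995, -0.096, -0.003], [-0.096, -0.995, 0.002], [-0.003, -0.002, -1.0]]
contact_force: [0.1, 0.7, 0.2]
width: 0.0937
finger_force: 0.0
```

```bash
python3 -c "
from h import *
shot('wrist','w9');to(.436,.217,.2,-2.1)
W,p=cloud('w9');X,Y,Z=W[...,0],W[...,1],W[...,2]
n=(abs(X-.54)<.045)&(abs(Y+.31)<.035)&(Z>.053)&(Z<.063);rect(W[n],'coil');print(np.median(Z[n]))
n=(abs(X-.535)<.045)&(abs(Y+.31)<.035)&(Z>.083)&(Z<.0885);rect(W[n],'leg')
n=(abs(X-.454)<.02)&(abs(Y+.305)<.02)&(Z>.0838)&(Z<.0885);rect(W[n],'legN')
cv2.imwrite('pics/w9.png',cv2.resize(p[:,:,::-1][60:360,160:480],None,fx=2,fy=2))
"
```

```text
at [ 0.529  -0.3101  0.2183] yaw -5.52 t 36.3 w 0.0939 F [-1.2 -0.5  0.2] -> d [-1.194 -4.297  0.164] az -0.057
coil 1698 c [ 534.5 -311.5] [48.1 57.2] long-axis -5.3 mean [ 537.3 -311.7] pct [[505.6, -335.4], [562.8, -286.4]]
0.05768498302294195
leg 800 c [ 529.5 -310.6] [23.2 24.1] long-axis -4.9 mean [ 529.9 -310.8] pct [[517.8, -322.5], [541.5, -299.1]]
legN 685 c [ 453.6 -304.7] [23.7 24.8] long-axis -5.0 mean [ 454.3 -304.9] pct [[442.2, -316.9], [466.1, -293.3]]
```

View pics/w9.png

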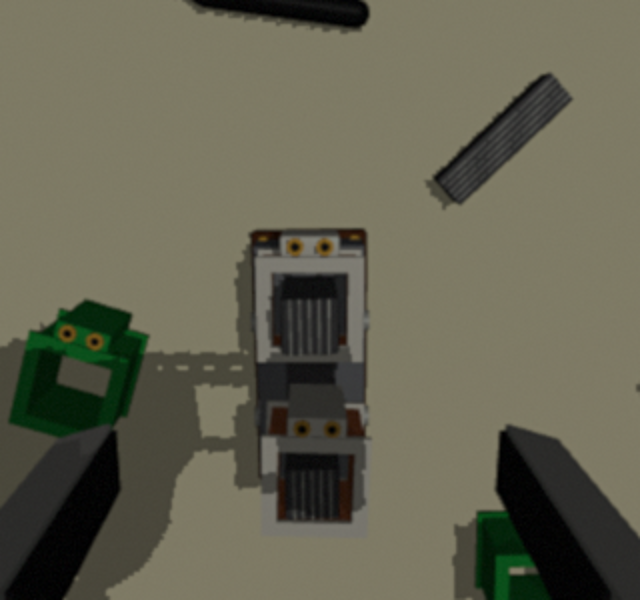

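The small coil is fully down (top at 58 mm) on its leg at crop (310,320). The core mid is about (492, -307.8) mm, yaw -4.8°. Next, fetch the yoke.

Request:
move_arm --deltas "-0.05 -0.25 0 0 0 0 1; -0.13 -0.55 0 0 0 0 1; -0.24 -0.86 0 0 0 0 1"

```text
clock: 36.6
tcp_pos: [0.5105, -0.2042, 0.2182]
tcp_rot: [[0.995, -0.097, -0.003], [-0.097, -0.995, 0.002], [-0.003, -0.001, -1.0]]
contact_force: [0.3, 1.1, 0.4]
width: 0.094
finger_force: 0.0
```

Request:
move_arm --deltas "-0.08 -0.3 0 0 0 0 1; -0.16 -0.6 0 0 0 0 1; -0.24 -0.86 0 0 0 0 1"

```text
clock: 36.9
tcp_pos: [0.4912, -0.0978, 0.2187]
tcp_rot: [[0.995, -0.096, -0.003], [-0.096, -0.995, 0.001], [-0.003, -0.001, -1.0]]
contact_force: [0.2, 0.4, 0.5]
width: 0.0939
finger_force: 0.0
```

Request:
move_arm --deltas "-0.08 -0.3 0 0 0 0 1; -0.16 -0.6 0 0 0 0 1; -0.24 -0.86 0 0 0 0 1"

```text
clock: 37.2
tcp_pos: [0.4724, 0.0075, 0.2188]
tcp_rot: [[0.995, -0.096, -0.003], [-0.096, -0.995, 0.001], [-0.003, -0.0, -1.0]]
contact_force: [-0.1, -0.8, -0.5]
width: 0.0939
finger_force: 0.0
```

Request:
move_arm --deltas "-0.08 -0.3 0 0 0 0 1; -0.16 -0.6 0 0 0 0 1; -0.24 -0.86 0 0 0 0 1"

```text
clock: 37.5
tcp_pos: [0.4537, 0.1128, 0.2188]
tcp_rot: [[0.995, -0.096, -0.003], [-0.096, -0.995, -0.0], [-0.003, 0.0, -1.0]]
contact_force: [0.2, 0.1, 0.4]
width: 0.0937
finger_force: 0.0
```

Request:
move_arm --deltas "-0.08 -0.3 0 0 0 0 1; -0.16 -0.6 0 0 0 -0.03 1; -0.24 -0.86 0 0 0 -0.057 1; -0.24 -0.86 0 0 0 -0.057 1; -0.24 -0.86 0 0 0 -0.057 1"

```text
clock: 38.0
tcp_pos: [0.4354, 0.2168, 0.2189]
tcp_rot: [[0.999, -0.035, -0.002], [-0.035, -0.999, -0.002], [-0.002, 0.002, -1.0]]
contact_force: [-0.5, 0.1, -0.3]
width: 0.094
finger_force: 0.0
```

```bash
python3 -c "
from h import *
shot('wrist','w10');to(.435,.217,.0065,-2.1)
W,p=cloud('w10');X,Y,Z=W[...,0],W[...,1],W[...,2]
n=(abs(X-.435)<.08)&(abs(Y-.217)<.04)&(Z>.02)&(Z<.035)&(X<.5);rect(W[n],'yoke')
"
```

```text
at [0.4358 0.2161 0.2192] yaw -2.08 t 38.05 w 0.0945 F [ 0.5 -0.1 -0.1] -> d [-0.004 -0.01   1.772] az 0.0
yoke 2492 c [434.1 216.5] [ 23.8 100.3] long-axis -2.5 mean [435.8 216.7] pct [[385.4, 204.4], [483.5, 229.4]]
```

Request:
move_arm --deltas "-0.01 0 0.3 0 0 0 1; -0.01 0 0.65 0 0 0 1; -0.01 0 1 0 0 0 1; -0.01 0 1 0 0 0 1"

```text
clock: 38.45
tcp_pos: [0.4305, 0.2137, 0.0954]
tcp_rot: [[0.999, -0.039, -0.012], [-0.039, -0.999, -0.004], [-0.012, 0.005, -1.0]]
contact_force: [-0.4, 0.1, -0.1]
width: 0.0941
finger_force: 0.0
```

Request:
move_arm --deltas "0 0 0.3 0 0 0 1; 0 0 0.6 0 0 0 1; 0 0 0.7 0 0 0 1; 0 0 0.7 0 0 0 1; 0 0 0.7 0 0 0 1"

```text
clock: 38.95
tcp_pos: [0.4368, 0.2167, 0.0176]
tcp_rot: [[0.999, -0.038, 0.002], [-0.038, -0.999, 0.001], [0.002, -0.001, -1.0]]
contact_force: [0.2, -0.9, 0.3]
width: 0.094
finger_force: 0.0
```

```bash
python3 -c "
from h import *
to(.4345,.2167,.008,-2.3)"
```

```text
at [0.4368 0.2167 0.0176] yaw -2.16 t 38.95 w 0.094 F [ 0.2 -0.9  0.3] -> d [-0.019  0.     0.08 ] az 0.002
```

Request:
move_arm --deltas "-0.01 0 0.06 0 0 0 1; -0.01 0 0.06 0 0 0 0; -0.01 0 0.06 0 0 0 0; -0.01 0 0.06 0 0 0 0; -0.01 0 0.06 0 0 0 0"

```text
clock: 39.45
tcp_pos: [0.434, 0.2169, 0.0092]
tcp_rot: [[0.999, -0.037, 0.001], [-0.037, -0.999, 0.0], [0.001, -0.0, -1.0]]
contact_force: [-0.2, 1.3, -0.0]
width: 0.0654
finger_force: 0.0
```

Request:
move_arm --deltas "0 0 0 0 0 0 0; 0 0 0 0 0 0 0; 0 0 0 0 0 0 0; 0 0 0 0 0 0 0; 0 0 0 0 0 0 0"

```text
clock: 39.95
tcp_pos: [0.4338, 0.2168, 0.0089]
tcp_rot: [[0.999, -0.037, -0.0], [-0.037, -0.999, -0.0], [-0.0, 0.0, -1.0]]
contact_force: [-0.6, -0.2, -0.7]
width: 0.0253
finger_force: 0.0
```

Request:
move_arm --deltas "0 0 0 0 0 0 0; 0 0 0 0 0 0 0; 0 0 0 0 0 0 0; 0 0 0 0 0 0 0"

```text
clock: 40.35
tcp_pos: [0.4338, 0.2169, 0.0089]
tcp_rot: [[0.999, -0.037, 0.0], [-0.037, -0.999, -0.0], [0.0, 0.0, -1.0]]
contact_force: [0.5, 0.2, -0.5]
width: 0.0237
finger_force: 30.0
```

Request:
move_arm --deltas "0 0 -0.1 0 0 0 0; 0 0 -0.4 0 0 0 0; 0 0 -0.7 0 0 0 0; 0 0 -1 0 0 0 0; 0 0 -1 0 0 0 0"

```text
clock: 40.85
tcp_pos: [0.437, 0.2178, 0.1329]
tcp_rot: [[0.999, -0.036, 0.009], [-0.036, -0.999, 0.003], [0.009, -0.003, -1.0]]
contact_force: [0.7, 0.0, -3.7]
width: 0.0238
finger_force: 30.0
```

Request:
move_arm --deltas "0 0 -0.35 0 0 0 0; 0 0 -0.6 0 0 0 0; 0 0 -0.6 0 0 0 0; 0 0 -0.6 0 0 0 0; 0 0 -0.6 0 0 0 0"

```text
clock: 41.35
tcp_pos: [0.4319, 0.2162, 0.1981]
tcp_rot: [[0.999, -0.037, -0.005], [-0.037, -0.999, -0.002], [-0.005, 0.002, -1.0]]
contact_force: [-0.1, -0.1, -3.1]
width: 0.0237
finger_force: 30.0
```

```bash
python3 -c "
from h import *
to(.492,-.3078,.2,-4.8)"
```

```text
at [0.4319 0.2162 0.1981] yaw -2.1 t 41.35 w 0.0237 F [-0.1 -0.1 -3.1] -> d [ 0.66   4.345 -0.011] az 0.045
```

Request:
move_arm --deltas "0.03 0.25 0 0 0 0 0; 0.08 0.55 0 0 0 0 0; 0.13 0.87 0 0 0 0 0"

```text
clock: 41.65
tcp_pos: [0.4441, 0.1111, 0.1984]
tcp_rot: [[0.999, -0.035, -0.005], [-0.035, -0.999, -0.0], [-0.005, 0.001, -1.0]]
contact_force: [1.0, 0.8, -3.0]
width: 0.0237
finger_force: 30.0
```

Request:
move_arm --deltas "0.04 0.3 0 0 0 0 0; 0.09 0.6 0 0 0 0 0; 0.13 0.87 0 0 0 0 0"

```text
clock: 41.95
tcp_pos: [0.456, 0.0055, 0.1986]
tcp_rot: [[0.999, -0.037, -0.004], [-0.037, -0.999, 0.0], [-0.004, -0.0, -1.0]]
contact_force: [1.1, 0.0, -3.4]
width: 0.0239
finger_force: 30.0
```

Request:
move_arm --deltas "0.04 0.3 0 0 0 0 0; 0.09 0.6 0 0 0 0 0; 0.13 0.87 0 0 0 0 0"

```text
clock: 42.25
tcp_pos: [0.4678, -0.0992, 0.1985]
tcp_rot: [[0.999, -0.037, -0.004], [-0.037, -0.999, 0.001], [-0.004, -0.001, -1.0]]
contact_force: [0.7, 0.4, -3.5]
width: 0.0234
finger_force: 30.0
```

Request:
move_arm --deltas "0.04 0.3 0 0 0 0 0; 0.09 0.6 0 0 0 0 0; 0.13 0.87 0 0 0 0 0"

```text
clock: 42.55
tcp_pos: [0.4798, -0.2039, 0.1983]
tcp_rot: [[0.999, -0.037, -0.004], [-0.037, -0.999, 0.002], [-0.004, -0.002, -1.0]]
contact_force: [0.1, -0.5, -4.0]
width: 0.0237
finger_force: 30.0
```

Request:
move_arm --deltas "0.04 0.3 0 0 0 0.02 0; 0.09 0.6 0 0 0 0.045 0; 0.13 0.86 0 0 0 0.045 0; 0.13 0.86 0 0 0 0.045 0; 0.13 0.86 0 0 0 0.045 0"

```text
clock: 43.05
tcp_pos: [0.4915, -0.3061, 0.1981]
tcp_rot: [[0.996, -0.085, -0.004], [-0.085, -0.996, 0.004], [-0.004, -0.004, -1.0]]
contact_force: [0.5, 0.9, -4.3]
width: 0.0233
finger_force: 30.0
```

```bash
python3 -c "
from h import *
to(.4915,-.3078,.11,-4.8)"
```

```text
at [ 0.4915 -0.3061  0.1981] yaw -4.88 t 43.05 w 0.0233 F [ 0.5  0.9 -4.3] -> d [0.004 0.017 0.734] az -0.001
```

Request:
move_arm --deltas "0 0.015 0.25 0 0 0 0; 0 0.015 0.5 0 0 0 0; 0 0.015 0.65 0 0 0 0; 0 0.015 0.7 0 0 0 0; 0 0.015 0.7 0 0 0 0"

```text
clock: 43.55
tcp_pos: [0.4918, -0.3066, 0.1157]
tcp_rot: [[0.997, -0.083, -0.002], [-0.083, -0.997, 0.002], [-0.003, -0.002, -1.0]]
contact_force: [-0.2, -0.9, -2.9]
width: 0.0236
finger_force: 30.0
```

Request:
move_arm --deltas "0 0 0 0 0 0 0; 0 0 0 0 0 0 0; 0 0 0 0 0 0 0"

```text
clock: 43.85
tcp_pos: [0.4932, -0.3087, 0.1181]
tcp_rot: [[0.997, -0.084, 0.002], [-0.084, -0.997, -0.001], [0.002, 0.001, -1.0]]
contact_force: [0.3, -0.6, -3.7]
width: 0.0238
finger_force: 30.0
```

```bash
python3 -c "
from h import *
to(.4918,-.3078,.092,-4.8)"
```

```text
at [ 0.4932 -0.3087  0.1181] yaw -4.79 t 43.85 w 0.0238 F [ 0.3 -0.6 -3.7] -> d [-0.013 -0.006  0.218] az 0.0
```

Request:
move_arm --deltas "-0.005 0 0.06 0 0 0 0; -0.01 -0.005 0.12 0 0 0 0; -0.01 -0.005 0.17 0 0 0 0; -0.01 -0.005 0.18 0 0 0 0; -0.01 -0.005 0.18 0 0 0 0"

```text
clock: 44.35
tcp_pos: [0.4911, -0.3074, 0.0947]
tcp_rot: [[0.996, -0.084, -0.001], [-0.084, -0.996, 0.001], [-0.001, -0.001, -1.0]]
contact_force: [0.5, 0.7, -4.0]
width: 0.0239
finger_force: 30.0
```

Request:
move_arm --deltas "0 0 0.01 0 0 0 0; 0 0 0.02 0 0 0 0; 0 0 0.02 0 0 0 0; 0 0 0.02 0 0 0 0"

```text
clock: 44.75
tcp_pos: [0.4915, -0.3077, 0.0931]
tcp_rot: [[0.996, -0.084, 0.0], [-0.084, -0.996, -0.0], [0.0, 0.0, -1.0]]
contact_force: [0.1, 0.1, -3.5]
width: 0.0238
finger_force: 30.0
```

```bash
python3 -c "
from h import *
shot('wrist','w11')
to(.4918,-.3078,.092,-4.8)
W,p=cloud('w11');X,Y,Z=W[...,0],W[...,1],W[...,2]
n=(abs(X-.5)<.08)&(abs(Y+.305)<.05)&(Z>.1)&(Z<.13);n&=(X>.505);rect(W[n],'yoke front');print(np.median(Z[n]))
"
```

```text
at [ 0.4915 -0.3077  0.0931] yaw -4.8 t 44.8 w 0.0239 F [ 0.2 -0.  -3.5] -> d [0.003 0.001 0.009] az -0.0
yoke front 4768 c [ 523.1 -310.6] [24.  37.9] long-axis -4.7 mean [ 524.8 -310.7] pct [[505.4, -322.9], [542.3, -298.4]]
0.11073352176346951
```

Request:
move_arm --deltas "0 0 0.01 0 0 0 0; 0 0 0.01 0 0 0 0; 0 0 0.01 0 0 0 0"

```text
clock: 45.1
tcp_pos: [0.4916, -0.3077, 0.0919]
tcp_rot: [[0.997, -0.084, 0.0], [-0.084, -0.997, -0.0], [0.0, 0.0, -1.0]]
contact_force: [1.1, -1.0, -2.3]
width: 0.0239
finger_force: 30.0
```

Contact is starting, so I release and rise.

Request:
move_arm --deltas "0 0 0.003 0 0 0 0; 0 0 0.003 0 0 0 1; 0 0 0.003 0 0 0 1; 0 0 0.003 0 0 0 1; 0 0 0.003 0 0 0 1"

```text
clock: 45.6
tcp_pos: [0.4915, -0.3077, 0.0915]
tcp_rot: [[0.996, -0.084, 0.0], [-0.084, -0.996, -0.0], [0.0, 0.0, -1.0]]
contact_force: [0.7, -0.3, 0.2]
width: 0.0526
finger_force: 0.0
```

Request:
move_arm --deltas "0 0 0 0 0 0 1; 0 0 0 0 0 0 1; 0 0 -0.1 0 0 0 1; 0 0 -0.4 0 0 0 1; 0 0 -0.8 0 0 0 1"

```text
clock: 46.1
tcp_pos: [0.4901, -0.3066, 0.1871]
tcp_rot: [[0.996, -0.084, -0.004], [-0.084, -0.996, 0.003], [-0.004, -0.003, -1.0]]
contact_force: [0.2, -0.6, -0.2]
width: 0.0921
finger_force: 0.0
```

Request:
move_arm --deltas "0 0 -0.3 0 0 0 1; 0 0 -0.5 0 0 0 1; 0 0 -0.5 0 0 0 1; 0 0 -0.5 0 0 0 1; 0 0 -0.5 0 0 0 1"

```text
clock: 46.6
tcp_pos: [0.4905, -0.3069, 0.2458]
tcp_rot: [[0.996, -0.084, -0.002], [-0.084, -0.996, 0.002], [-0.003, -0.002, -1.0]]
contact_force: [-0.6, 0.7, 0.3]
width: 0.0938
finger_force: 0.0
```

```bash
python3 -c "
from h import *
shot('wrist','w12');to(.492,-.3078,.2,-4.8)
W,p=cloud('w12');X,Y,Z=W[...,0],W[...,1],W[...,2]
n=(abs(X-.5)<.08)&(abs(Y+.305)<.05)&(Z>.1)&(Z<.13);rect(W[n],'yoke');print(np.percentile(Z[n],[5,50,95]))
n=(abs(X-.54)<.045)&(abs(Y+.31)<.035)&(Z>.053)&(Z<.063);rect(W[n],'coil')
n=(abs(X-.46)<.045)&(abs(Y+.31)<.035)&(Z>.077)&(Z<.084);rect(W[n],'tall')
shot('top','top12');W,p=cloud('top12');X,Y,Z=W[...,0],W[...,1],W[...,2]
n=(abs(X-.6)<.06)&(abs(Y-.01)<.06)&(Z>.042)&(Z<.05);rect(W[n],'wide on plate')
"
```

```text
at [ 0.4905 -0.3069  0.2455] yaw -4.8 t 46.65 w 0.0938 F [0. 0. 0.] -> d [0.014 0.007 0.38 ] az -0.0
yoke 3391 c [ 492.  -308.1] [ 24.  100.3] long-axis -4.6 mean [ 494.8 -308.3] pct [[443.5, -322.2], [541.6, -294.0]]
[0.10842518 0.10961514 0.11078227]
coil 1447 c [ 534.2 -311.5] [47.8 57.2] long-axis -5.7 mean [ 539.4 -311.4] pct [[505.7, -335.4], [562.4, -286.1]]
tall 952 c [ 459.  -306.7] [48.1 57.5] long-axis -6.7 mean [ 455.8 -307.4] pct [[429.6, -331.6], [482.3, -280.9]]
wide on plate 736 c [604.8  11.6] [62.1 75.6] long-axis -7.1 mean [604.   11.8] pct [[566.4, -19.4], [641.7, 44.4]]
```

View pics/top12.png

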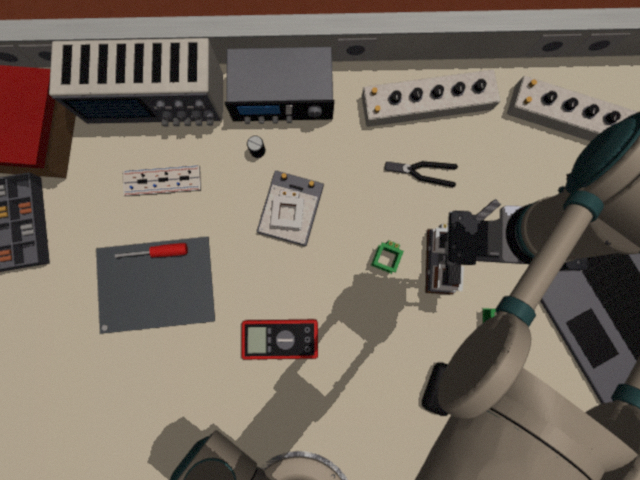

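The wide coil is centred on the plate at (288,212) and the yoke is back on the core. The screwdriver, cutters and breadboard have not moved. I'm handing in.

```bash
python3 -c "
from plant import close_job
print(close_job())"
```

```text
the job is handed in; nothing more can be done
None
```

The job is handed in at about 47 s on the robot clock; no verdict came back, but my last camera measurements put the wide coil within about 1 mm of the plate middle, the small coil fully down on its leg, and the yoke within 1 mm and about 0.2° of square on both legs, with the tall coil and bystanders unmoved.

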